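# Aim the phone arm at the teapot and lock it with its wing nut

## Robot

A 6-joint arm with a two-finger parallel gripper is mounted at the origin on the work surface. World frame = base frame: x ahead of the robot, y to its left, z up, the work surface at z = 0. Lengths are in mm, angles in degrees, forces in N, time in s.
With the tool pointing down it reaches from about 350 to 850 mm from the base axis. Payload 8.1 kg.
Tool frame: the origin (TCP) lies at the very end of the fingers, on their centre line; the grasp point (between the pads) lies grip_depth behind it (grip_depth is the distance from the TCP to the grasp point, in mm); z points along the fingers, y is the direction in which the jaws open and shut (so a half turn about z gives the same grasp; the last joint's range is limited). The gripper opens to 85 mm and grips with 20 to 120 N. Pads are 22 mm wide; open, the fingers measure 114 mm over their backs; the gripper's body (76 mm by 85 mm) begins 54 mm behind the grasp point. The pads swing forward as they close: fully open they stand 13 mm farther back than shut.
Start: joints at [-82.242, 7.471, 85.268, -0, 87.261, -4.893], TCP at [131.426, -585.434, 231.292] pointing down, gripper open.
Joint ranges: [-169.43, 169.43], [-51.17, 129.36], [1.28, 143.12], [-76.62, 256.62], [0, 156.53], [-152.29, 152.29]. Speed limits (degrees/s): [136.94, 136.94, 159.86, 180, 180, 180].

## Interface

Orientations are given as [roll, pitch, yaw] about the fixed x, y, z axes, in that order (R = Rz(yaw) Ry(pitch) Rx(roll)).
In Python, from bench import * gives the robot as it stands.
- The arm moves only by the tool step_arm, never from a script. Its argument "plan" is a list of rows, each an object of numbers: "grip": the finger opening in cm, from 0 to 8.54; "tx", "ty", "tz": the shift along the tool's x, y, z in cm; "ax", "ay", "az": the turn, a rotation vector about the tool's x, y, z in degrees. In form: [{"grip": .., "tx": .., "ty": .., "tz": .., "ax": .., "ay": .., "az": ..}, ...]. A call has 1 to 8 rows; each row shifts and turns the commanded pose from where the row before left it, along the tool's axes as they then stand; what a row does not reach is not made up. A row lasts 1/12 s, in which the tool goes at most 41.7 mm and 7.16 degrees, less where a joint would pass 70% of its speed; a pose out of reach is approached as far as the arm can. A call with a gripper value outside its range is refused whole. The fingers move at their own pace and stop on an object; "newtons" is the grip in N (left out, the last holds). Time passes only in rows, so rows that do not move let the fingers close. It gives the time, the measured TCP pose, the force and the opening at its end, in the units of the state.
- sense(): the state, without advancing time (a new reading comes with each control period).
- snapshot(name): name is "scene" or "top" or "wrist"; returns the picture (384x512x3 uint8, red, green, blue); there is no depth.
- camera_model(name): a dict with "intrinsics" (3x3 intrinsics, pixels), "pose" (4x4, takes a point from camera to world coordinates); the wrist camera has in their place "T_tool_cam" (4x4, takes a point from camera to tool coordinates, whose origin is the TCP and whose axes are the flange's). Camera axes: x right, y down, z forward; pixel columns grow to the right and rows downward; lengths in mm; the calibration is good to about 2 mm. A picture is of the moment at which its call begins: read the wrist's pose just before it. camera_model takes no time and is no camera call.
- hand_in(): hands the job in, once; it reports no verdict.
The state is a dict: "time": time; "joint_pos": joint angles; "qd": joint speeds; "joint_efforts": joint torques, N m; "tool_pos": TCP position; "tcp_rot": TCP orientation; "ft_force": force on the tool from outside, world axes, zero at the start; "wrist_torque": the same for the moment, N m; "finger_gap": finger opening in mm.
Only numpy, scipy, OpenCV 4.12 (cv2) and the standard library are available. Lean on these libraries where they do the work, as an engineer would, in place of code of your own. Each camera call takes 0.05 s, during which the arm holds its last target.

## Task

Get the filming stand ready: push sideways on its slotted bar with your fingertips to swing it until the phone at its end points straight at the middle of the teapot that stands alone on the cloth-covered display box. Then lock it by flicking the wing nut on the pivot clockwise (seen from above) with a fingertip, pushing one wing at a time, stroke after stroke, until the nut is fully tight and the phone is still on the teapot. Grip and lift nothing, keep off the phone, and leave the teapots, cups and other stock where they stand.

Things in the scene. Friction and masses are not known exactly. Their poses are not given: they have to be found in the camera images.
- pivot (a point): Point on the fixed vertical pivot axis of the phone stand (round weighted steel base 170 mm across, 18 mm high, that does not move; slim mast; M8 stud on top), 154 mm above the table, at the mid-height of the wings of the wing nut. Its axes are the stand's own.
- bar (a joint): Angle (rad) of the slotted bar about the pivot axis, -1.4 to 1.4, 0 along the stand's x axis, growing anticlockwise seen from above. Stiff in its rubber washers (0.28 N m: about 2.5 N of sideways push at 110 mm out), it stays where it is left. Turning the nut does not drag the bar round.
- bar_push (a point): Middle of the aluminium slotted bar, 110 mm out from the pivot axis, 126 mm above the table; x axis along the bar from pivot to phone, y to its left, z up. The bar is 26 mm wide (two 8 mm rails, 10 mm slot) and 8 mm thick, from 122 to 130 mm above the table. Below it are only the base, the mast and loose stock up to 75 mm high.
- spigot (a point): Centre of the top of the steel lamp spigot, an upright stub 16 mm across on the tail of the bar, 46 mm behind the pivot axis, its top 168 mm above the table. It turns with the bar and blocks a full circle of a fingertip round the nut.
- phone (a point): Phone held in the clamp at the bar's end, 160 wide x 9 thick x 74 mm high, on its long edge, square across the bar, screen towards the pivot. The point is its centre, 190 mm out from the pivot axis, 132 mm above the table; x axis: the way it points. Top of phone and clamp: 181 mm above the table. Not to be touched.
- nut (a joint): Turn of the steel wing nut (rad), growing clockwise seen from above, which tightens it: 0 loosest, 7.0 the hard stop where it is tight; it starts anywhere from 0 to 3.0. Light friction (0.03 N m, about 1.5 N on a wing); it stays where it is left and sinks 1.25 mm a turn.
- wing_a (a point): Middle of one wing of the nut, 21 mm from the pivot axis. Each wing is an upright round ear, 26 mm across, 6 mm thick, standing radially, from 8 to 34 mm from the axis and, when tight, 141 to 167 mm above the table (up to 1.4 mm higher when loose). The hub between them is 23 mm across, its top at 149 mm; the stud in it is 8 mm across, its top at 154 mm.
- wing_b (a point): Middle of the opposite wing, the same shape, half a turn round from wing_a.
- teapot_middle (a point): Middle of the belly of the teapot to be filmed: reddish clay, belly 104 mm across, 62 mm high, knobbed lid, spout along its +x, ear handle along its -x; the largest loose one, alone on the cloth-covered display box (150 x 150 x 80 mm, fixed). The point is on its upright axis, 35 mm above the box's top.
Things that resemble listed ones, but are neither listed nor needed, are in the scene too. Of the things shaped like the part that bears teapot_middle, the terracotta one is meant.

How it is judged:
By the outcome, as a careful person would: the job done as asked, in the order asked, and still so for the second after the job is handed in, with the robot touching nothing.
It also fails if it takes over 72 s, if anything falls off the work surface, if the arm or the gripper's body presses on something with over 40 N, if the wrist force passes 120 N, or if a joint passes its speed limit or range.

## Working session

There is one attempt and no reset: what is moved stays moved. The work goes in short steps, Python scripts to look and compute and a tool call to move; the robot and the scene stay as the last step left them, time stands still between calls to the robot, and variables do not carry over. Pictures are saved under pics/ and viewed, and the job is handed in when it is done.

Besides the shell and the picture viewer there is one more tool, called after "Emit:" as name([rows], argument=value, ...), one row to a line, values as JSON. step_arm: Moves the arm, as the interface text tells. Its arguments: {"type":"object","properties":{"plan":{"type":"array","items":{"type":"object","properties":{"grip":{"type":"number"},"tx":{"type":"number"},"ty":{"type":"number"},"tz":{"type":"number"},"ax":{"type":"number"},"ay":{"type":"number"},"az":{"type":"number"}}}},"newtons":{"type":"number"}},"required":["plan"]}

```bash
mkdir -p pics; ls; python3 - <<'E'
from bench import *
import cv2
s=sense();print(s)
for n in ("scene","top","wrist"):
    im=snapshot(n);cv2.imwrite(f"pics/{n}0.png",cv2.cvtColor(im,cv2.COLOR_RGB2BGR))
    print(n,camera_model(n))
E
```

```text
pics
{'time': 0.0, 'joint_pos': array([-8.22414476e+01,  7.51379216e+00,  8.53302377e+01,  2.74298896e-04,
        8.72606218e+01, -4.89501276e+00]), 'qd': array([ 0.00736756, -0.01689495, -0.01966061,  0.0692557 , -0.07415772,
       -0.00881452]), 'joint_efforts': array([ 1.00503341e-03, -5.69392633e+01, -5.00551844e+01, -1.25981451e-04,
        1.43626504e-02, -2.11834202e-05]), 'tool_pos': array([ 131.36256226, -584.88129823,  230.24895573]), 'tcp_rot': array([-1.79895753e+02, -9.20290358e-03,  1.26535435e+01]), 'ft_force': array([ 0.30933954, -0.32364928,  0.30799164]), 'wrist_torque': array([-0.06153049,  0.03118746,  0.01499541]), 'finger_gap': 85.27010006572505}
scene {'intrinsics': array([[347.05660055,   0.        , 257.18024889],
       [  0.        , 347.05660055, 193.9784222 ],
       [  0.        ,   0.        ,   1.        ]]), 'pose': array([[-1.49317990e-01,  8.32556630e-01, -5.33435652e-01,
         1.03222259e+03],
       [ 9.88786333e-01,  1.27030369e-01, -7.85167091e-02,
         1.01544122e+02],
       [ 2.39292085e-03, -5.39177839e-01, -8.42188537e-01,
        
[... 460 characters left out ...]
    [ 7.92339151e-03, -1.94827747e-01, -9.80805469e-01,
         1.43081879e+03],
       [ 0.00000000e+00,  0.00000000e+00,  0.00000000e+00,
         1.00000000e+00]])}
wrist {'intrinsics': array([[280.9901399 ,   0.        , 252.22005616],
       [  0.        , 280.9901399 , 194.45960826],
       [  0.        ,   0.        ,   1.        ]]), 'T_tool_cam': array([[ 3.71403544e-04, -9.65330091e-01, -2.61031949e-01,
         6.60255224e+01],
       [ 9.99997337e-01,  9.53107108e-04, -2.10188990e-03,
         3.90347954e-01],
       [ 2.27780897e-03, -2.61030473e-01,  9.65327874e-01,
        -1.43025254e+02],
       [ 0.00000000e+00,  0.00000000e+00,  0.00000000e+00,
         1.00000000e+00]])}
```

View pics/scene0.png

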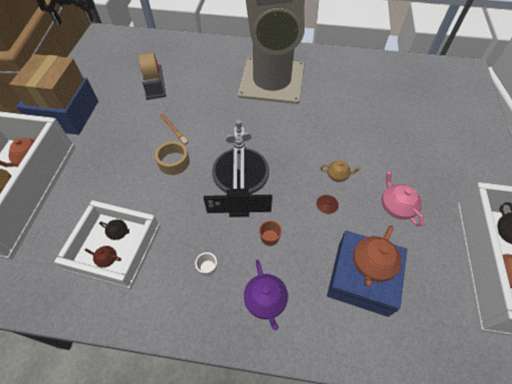

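View pics/top0.png

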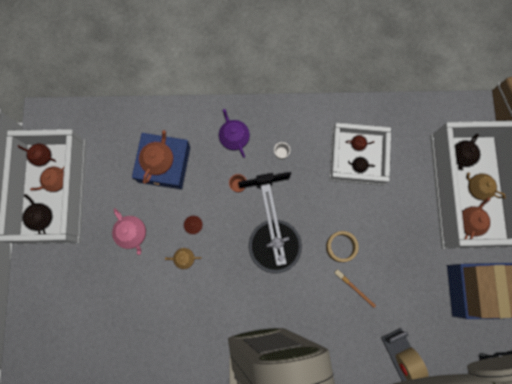

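View pics/wrist0.png

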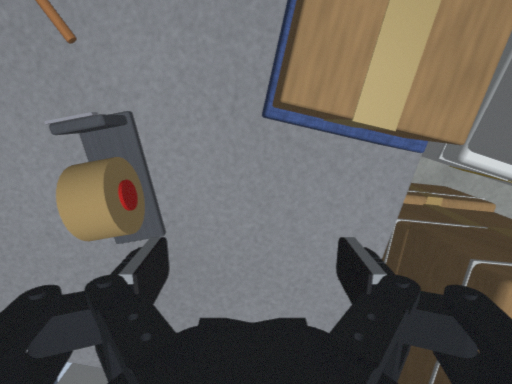

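```bash
python3 - <<'E'
import cv2
t=cv2.imread("pics/top0.png");s=cv2.imread("pics/scene0.png")
a=cv2.resize(t[160:280,230:330],None,fx=6,fy=6*600/720,interpolation=3) if 0 else cv2.resize(t[165:280,230:330],None,fx=5,fy=5,interpolation=3)
cv2.imwrite("pics/tz.png",a)
cv2.imwrite("pics/tp.png",cv2.resize(t[125:195,120:200],None,fx=8,fy=8,interpolation=3))
cv2.imwrite("pics/sz.png",cv2.resize(s[110:220,195:285],None,fx=5,fy=5,interpolation=3))
cv2.imwrite("pics/sp.png",cv2.resize(s[220:315,320:420],None,fx=6,fy=6,interpolation=3))
E
```

```text
(no output)
```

View pics/tz.png

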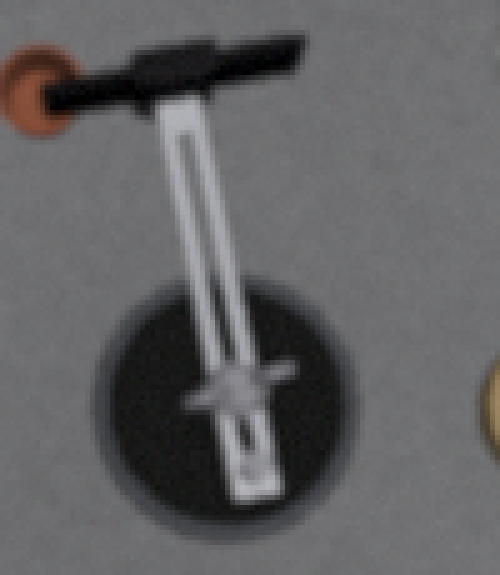

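View pics/tp.png

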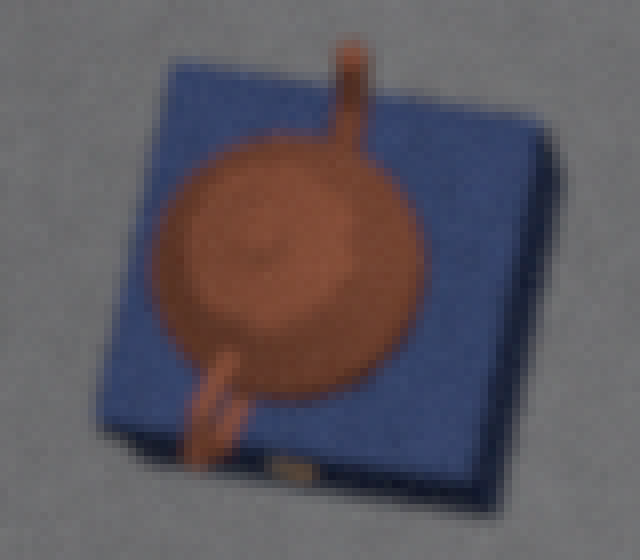

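View pics/sz.png

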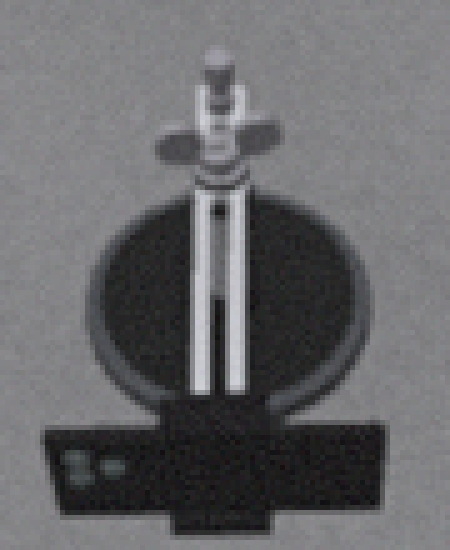

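View pics/sp.png

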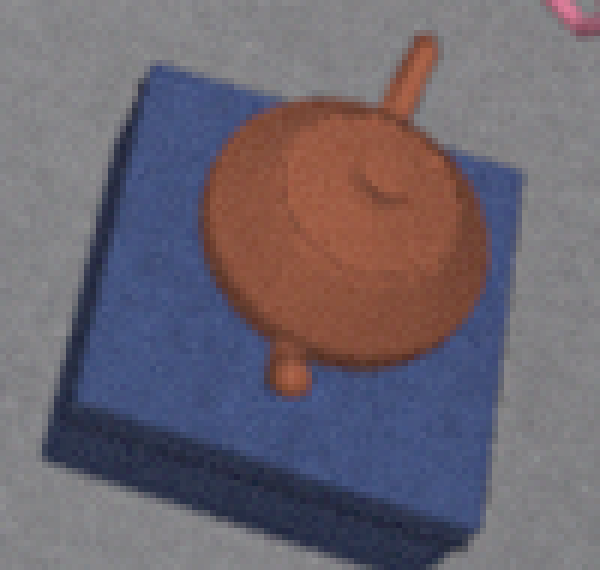

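```bash
cat > h.py <<'E'
import numpy as np, cv2
from bench import *
def ray(cam,px):
    m=camera_model(cam);K=m['intrinsics']
    if 'pose' in m: T=np.array(m['pose'])
    else: T=toolT()@np.array(m['T_tool_cam'])
    d=T[:3,:3]@np.linalg.inv(K)@[px[0],px[1],1]
    return T[:3,3],d/np.linalg.norm(d)
def toolT(s=None):
    from scipy.spatial.transform import Rotation as R
    s=s or sense();T=np.eye(4);T[:3,:3]=R.from_euler('xyz',s['tcp_rot'],degrees=True).as_matrix();T[:3,3]=s['tool_pos'];return T
def onz(cam,px,z):
    o,d=ray(cam,px);return o+d*(z-o[2])/d[2]
def tri(p1,p2,c1="top",c2="scene"):
    o1,d1=ray(c1,p1);o2,d2=ray(c2,p2)
    A=np.stack([d1,-d2],1);t=np.linalg.lstsq(A,o2-o1,rcond=None)[0]
    a=o1+t[0]*d1;b=o2+t[1]*d2;return (a+b)/2,np.linalg.norm(a-b)
def proj(cam,P,T=None):
    m=camera_model(cam);T=np.array(m['pose']) if 'pose' in m else (toolT() if T is None else T)@np.array(m['T_tool_cam'])
    q=np.linalg.inv(T)@np.append(P,1);u=m['intrinsics']@q[:3];return u[:2]/u[2]
E
cat > a.py <<'E'
from h import *
f=lambda x,y,x0,y0,k:((x+.5)/k-.5+x0,(y+.5)/k-.5+y0)
tz=lambda x,y:f(x,y,230,165,5)
tp=lambda x,y:f(x,y,120,125,8)
sz=lambda x,y:f(x,y,195,110,5)
sp=lambda x,y:f(x,y,320,220,6)
np.set_printoptions(precision=1,suppress=True)
print("base",onz("top",tz(226,407),12))
print("wingL/R top",onz("top",tz(187,401),154),onz("top",tz(296,370),154))
print("hub top",onz("top",tz(239,387),152))
print("wing scene",onz("scene",sz(180,146),155),onz("scene",sz(263,137),155))
print("wingtri",tri(tz(241,386),sz(221,142)))
print("pot",onz("top",tp(289,268),112),onz("scene",sp(345,232),115),tri(tp(289,268),sp(345,232)))
print("knob tri",tri(tp(263,243),sp(385,185)))
c=[tz(182,98) ,]
print("bar end at phone",onz("top",tz(180,98),130),"tail",onz("top",tz(258,499),130), tz(180,98))
print("scene bar near phone",onz("scene",sz(218,395),130),"near hub",onz("scene",sz(220,190),130), "spigot",onz("scene",sz(219,57),168),onz("top",tz(255,465),168))
print("box corners",[onz("top",tp(*p),80) for p in [(172,62),(548,130),(478,485),(98,425)]])
E
python3 a.py
```

```text
base [427.8 -42.6  12. ]
wingL/R top [421.  -12.7 154. ] [437.4 -75.4 154. ]
hub top [428.5 -42.6 152. ]
wing scene [437.5 -57.  155. ] [424.8 -15.1 155. ]
wingtri (array([428.6, -40.4, 151.4]), np.float64(6.869974317749358))
pot [694.2 318.8 112. ] [699.1 323.1 115. ] (array([695.9, 322.4, 107.9]), np.float64(5.472347353367942))
knob tri (array([694.3, 324.2, 148.8]), np.float64(6.709520457303554))
bar end at phone [602.8 -13.9 130. ] tail [365.9 -53.  130. ] (265.6, 184.2)
scene bar near phone [572.3 -13.4 130. ] near hub [443.1 -35.8 130. ] spigot [383.9 -45.4 168. ] [383.4 -49.3 168. ]
box corners [array([788.4, 373.8,  80. ]), array([757.8, 225.2,  80. ]), array([615.2, 250.8,  80. ]), array([641.6, 398. ,  80. ])]
```

Emit:
step_arm([
  {"grip": 0,"tz": -3.5},
  {"grip": 0,"tz": -3.5},
  {"grip": 0,"tz": -3},
  {"grip": 0,"tx": 2.3,"ty": -2.6},
  {"grip": 0,"tx": 2.3,"ty": -2.6},
  {"grip": 0,"tx": 2.3,"ty": -2.6},
  {"grip": 0,"tx": 2.3,"ty": -2.6},
  {"grip": 0,"tx": 2.3,"ty": -2.6},
], newtons=20)

```text
invalid input
```

Emit:
step_arm([
  {"grip": 0,"tx": 2.3,"ty": -2.6},
  {"grip": 0,"tx": 2.3,"ty": -2.6},
  {"grip": 0,"tx": 2.3,"ty": -2.6},
  {"grip": 0,"tx": 2.3,"ty": -2.6},
  {"grip": 0,"tx": 2.3,"ty": -2.6},
  {"grip": 0,"tx": 2.3,"ty": -2.6},
  {"grip": 0,"tx": 2.3,"ty": -2.6},
  {"grip": 0,"tx": 2.3,"ty": -2.6},
])

```text
invalid input
```

Emit:
step_arm([
  {"grip": 0,"tx": 2.3,"ty": -2.6},
  {"grip": 0,"tx": 2.3,"ty": -2.6},
  {"grip": 0,"tx": 2.3,"ty": -2.6},
  {"grip": 0,"tx": 2.3,"ty": -2.6},
  {"grip": 0,"tx": 2.3,"ty": -2.6},
  {"grip": 0,"tx": 2.3,"ty": -2.6},
  {"grip": 0,"tx": 2.3,"ty": -2.6},
  {"grip": 0,"tx": 2.3,"ty": -2.6},
])

```text
invalid input
```

Emit:
step_arm([
  {"grip": 0,"az": -7},
  {"grip": 0,"az": -7},
  {"grip": 0,"az": -7},
  {"grip": 0,"az": -7},
  {"grip": 0,"az": -7},
  {"grip": 0,"az": -7},
  {"grip": 0,"az": -7},
  {"grip": 0,"az": -7},
])

```text
invalid input
```

Emit:
step_arm([
  {"grip": 0,"az": -7},
  {"grip": 0,"az": -7},
  {"grip": 0,"az": -7},
  {"grip": 0,"az": -7},
  {"grip": 0,"az": -7},
  {"grip": 0,"az": -7},
  {"grip": 0,"az": -7},
  {"grip": 0,"az": -7},
])

```text
invalid input
```

Emit:
step_arm([
  {"grip": 0,"az": -7},
  {"grip": 0,"az": -7},
  {"grip": 0,"az": -5},
  {"grip": 0},
  {"grip": 0},
])

```text
invalid input
```

Emit:
step_arm([
  {"grip": 0,"tx": 0,"ty": 0,"tz": -3.5,"ax": 0,"ay": 0,"az": 0},
], newtons=20)

```text
time: 0.23
tool_pos: [130.8, -581.4, 257.6]
tcp_rot: [-179.2, -0.1, 12.6]
ft_force: [-0.0, -0.4, -2.1]
finger_gap: 75.2
```

Emit:
step_arm([
  {"grip": 0,"tx": 0,"ty": 0,"tz": -3.5,"ax": 0,"ay": 0,"az": 0},
  {"grip": 0,"tx": 0,"ty": 0,"tz": -3,"ax": 0,"ay": 0,"az": 0},
  {"grip": 0,"tx": 2.3,"ty": -2.6,"tz": 0,"ax": 0,"ay": 0,"az": 0},
  {"grip": 0,"tx": 2.3,"ty": -2.6,"tz": 0,"ax": 0,"ay": 0,"az": 0},
  {"grip": 0,"tx": 2.3,"ty": -2.6,"tz": 0,"ax": 0,"ay": 0,"az": 0},
  {"grip": 0,"tx": 2.3,"ty": -2.6,"tz": 0,"ax": 0,"ay": 0,"az": 0},
  {"grip": 0,"tx": 2.3,"ty": -2.6,"tz": 0,"ax": 0,"ay": 0,"az": 0},
  {"grip": 0,"tx": 2.3,"ty": -2.6,"tz": 0,"ax": 0,"ay": 0,"az": 0},
])

```text
time: 0.9
tool_pos: [232.3, -401.4, 330.9]
tcp_rot: [-180.0, -0.0, 12.6]
ft_force: [1.0, 0.7, -0.3]
finger_gap: -0.2
```

Emit:
step_arm([
  {"grip": 0,"tx": 2.3,"ty": -2.6,"tz": 0,"ax": 0,"ay": 0,"az": 0},
  {"grip": 0,"tx": 2.3,"ty": -2.6,"tz": 0,"ax": 0,"ay": 0,"az": 0},
  {"grip": 0,"tx": 2.3,"ty": -2.6,"tz": 0,"ax": 0,"ay": 0,"az": 0},
  {"grip": 0,"tx": 2.3,"ty": -2.6,"tz": 0,"ax": 0,"ay": 0,"az": 0},
  {"grip": 0,"tx": 2.3,"ty": -2.6,"tz": 0,"ax": 0,"ay": 0,"az": 0},
  {"grip": 0,"tx": 2.3,"ty": -2.6,"tz": 0,"ax": 0,"ay": 0,"az": 0},
  {"grip": 0,"tx": 2.3,"ty": -2.6,"tz": 0,"ax": 0,"ay": 0,"az": 0},
  {"grip": 0,"tx": 2.3,"ty": -2.6,"tz": 0,"ax": 0,"ay": 0,"az": 0},
])

```text
time: 1.57
tool_pos: [366.2, -158.1, 331.2]
tcp_rot: [180.0, -0.0, 12.6]
ft_force: [0.2, -0.4, -0.4]
finger_gap: 0.4
```

Emit:
step_arm([
  {"grip": 0,"tx": 2.3,"ty": -2.6,"tz": 0,"ax": 0,"ay": 0,"az": 0},
  {"grip": 0,"tx": 2.3,"ty": -2.6,"tz": 0,"ax": 0,"ay": 0,"az": 0},
  {"grip": 0,"tx": 2.3,"ty": -2.6,"tz": 0,"ax": 0,"ay": 0,"az": 0},
  {"grip": 0,"tx": 2.3,"ty": -2.6,"tz": 0,"ax": 0,"ay": 0,"az": 0},
  {"grip": 0,"tx": 2.3,"ty": -2.6,"tz": 0,"ax": 0,"ay": 0,"az": 0},
  {"grip": 0,"tx": 2.3,"ty": -2.6,"tz": 0,"ax": 0,"ay": 0,"az": 0},
  {"grip": 0,"tx": 2.3,"ty": -2.6,"tz": 0,"ax": 0,"ay": 0,"az": 0},
  {"grip": 0,"tx": 2.3,"ty": -2.6,"tz": 0,"ax": 0,"ay": 0,"az": 0},
])

```text
time: 2.23
tool_pos: [500.3, 85.4, 331.0]
tcp_rot: [180.0, 0.0, 12.7]
ft_force: [0.7, 0.2, 0.6]
finger_gap: -0.2
```

Emit:
step_arm([
  {"grip": 0,"tx": 0,"ty": 0,"tz": 0,"ax": 0,"ay": 0,"az": -7},
  {"grip": 0,"tx": 0,"ty": 0,"tz": 0,"ax": 0,"ay": 0,"az": -7},
  {"grip": 0,"tx": 0,"ty": 0,"tz": 0,"ax": 0,"ay": 0,"az": -7},
  {"grip": 0,"tx": 0,"ty": 0,"tz": 0,"ax": 0,"ay": 0,"az": -7},
  {"grip": 0,"tx": 0,"ty": 0,"tz": 0,"ax": 0,"ay": 0,"az": -7},
  {"grip": 0,"tx": 0,"ty": 0,"tz": 0,"ax": 0,"ay": 0,"az": -7},
  {"grip": 0,"tx": 0,"ty": 0,"tz": 0,"ax": 0,"ay": 0,"az": -7},
  {"grip": 0,"tx": 0,"ty": 0,"tz": 0,"ax": 0,"ay": 0,"az": -7},
])

```text
time: 2.9
tool_pos: [499.7, 83.5, 330.9]
tcp_rot: [-180.0, 0.0, 69.0]
ft_force: [-0.3, 1.0, -0.1]
finger_gap: -0.1
```

Emit:
step_arm([
  {"grip": 0,"tx": 0,"ty": 0,"tz": 0,"ax": 0,"ay": 0,"az": -7},
  {"grip": 0,"tx": 0,"ty": 0,"tz": 0,"ax": 0,"ay": 0,"az": -7},
  {"grip": 0,"tx": 0,"ty": 0,"tz": 0,"ax": 0,"ay": 0,"az": -7},
  {"grip": 0,"tx": 0,"ty": 0,"tz": 0,"ax": 0,"ay": 0,"az": -7},
  {"grip": 0,"tx": 0,"ty": 0,"tz": 0,"ax": 0,"ay": 0,"az": -7},
  {"grip": 0,"tx": 0,"ty": 0,"tz": 0,"ax": 0,"ay": 0,"az": -7},
  {"grip": 0,"tx": 0,"ty": 0,"tz": 0,"ax": 0,"ay": 0,"az": -7},
  {"grip": 0,"tx": 0,"ty": 0,"tz": 0,"ax": 0,"ay": 0,"az": -7},
])

```text
time: 3.57
tool_pos: [499.7, 83.5, 331.0]
tcp_rot: [-180.0, -0.0, 125.0]
ft_force: [0.7, -0.5, -0.0]
finger_gap: -0.1
```

Emit:
step_arm([
  {"grip": 0,"tx": 0,"ty": 0,"tz": 0,"ax": 0,"ay": 0,"az": -7},
  {"grip": 0,"tx": 0,"ty": 0,"tz": 0,"ax": 0,"ay": 0,"az": -7},
  {"grip": 0,"tx": 0,"ty": 0,"tz": 0,"ax": 0,"ay": 0,"az": -5},
  {"grip": 0,"tx": 0,"ty": 0,"tz": 0,"ax": 0,"ay": 0,"az": 0},
  {"grip": 0,"tx": 0,"ty": 0,"tz": 0,"ax": 0,"ay": 0,"az": 0},
])

```text
time: 3.98
tool_pos: [499.7, 83.5, 331.0]
tcp_rot: [-180.0, -0.0, 143.5]
ft_force: [-0.1, -0.2, -0.2]
finger_gap: -0.2
```

Emit:
step_arm([
  {"grip": 0,"tx": 0.3,"ty": 4,"tz": 0,"ax": 0,"ay": 0,"az": 0},
  {"grip": 0,"tx": 0.2,"ty": 4,"tz": 0,"ax": 0,"ay": 0,"az": 0},
  {"grip": 0,"tx": 0,"ty": 0,"tz": 0,"ax": 0,"ay": 0,"az": 0},
  {"grip": 0,"tx": 0,"ty": 0,"tz": 0,"ax": 0,"ay": 0,"az": 0},
])

```text
time: 4.32
tool_pos: [543.4, 152.2, 329.5]
tcp_rot: [-179.9, -0.1, 143.6]
ft_force: [1.2, -0.3, -0.2]
finger_gap: 0.0
```

```bash
python3 - <<'E'
from h import *
s=sense();print(s['tool_pos'],s['tcp_rot'],s['qd'])
im=snapshot("wrist");cv2.imwrite("pics/w1.png",cv2.cvtColor(im,cv2.COLOR_RGB2BGR));cv2.imwrite("pics/w1b.png",cv2.resize(cv2.cvtColor(im,cv2.COLOR_RGB2BGR),None,fx=1.5,fy=1.5,interpolation=3))
E
```

```text
[543.37951441 152.2453867  329.53095573] [-1.79876480e+02 -1.23516582e-01  1.43606711e+02] [-1.8508896  -2.98274488  1.33383089 -0.70350872  0.63588658 -1.51672703]
```

View pics/w1b.png

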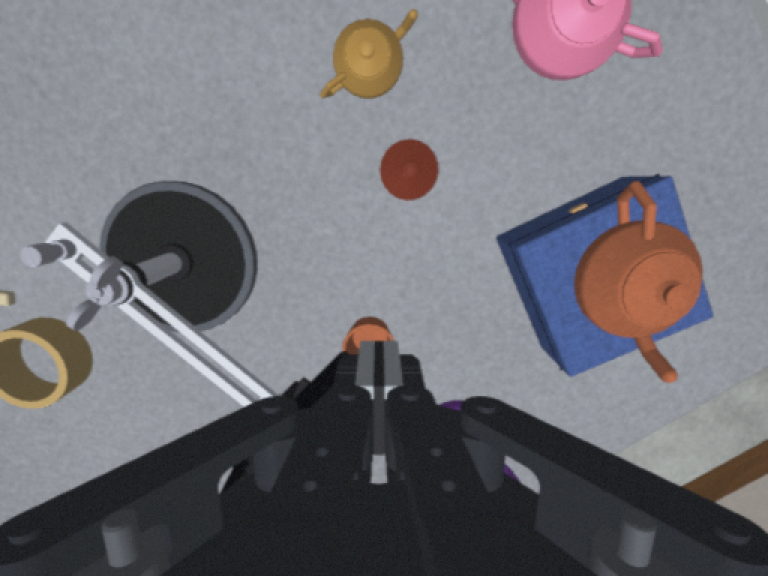

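```bash
python3 - <<'E'
import cv2
t=cv2.imread("pics/w1.png")
cv2.imwrite("pics/c1.png",cv2.resize(t[130:230,0:110],None,fx=6,fy=6,interpolation=3))
cv2.imwrite("pics/c2.png",cv2.resize(t[110:260,325:485],None,fx=4,fy=4,interpolation=3))
E
```

```text
(no output)
```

View pics/c1.png

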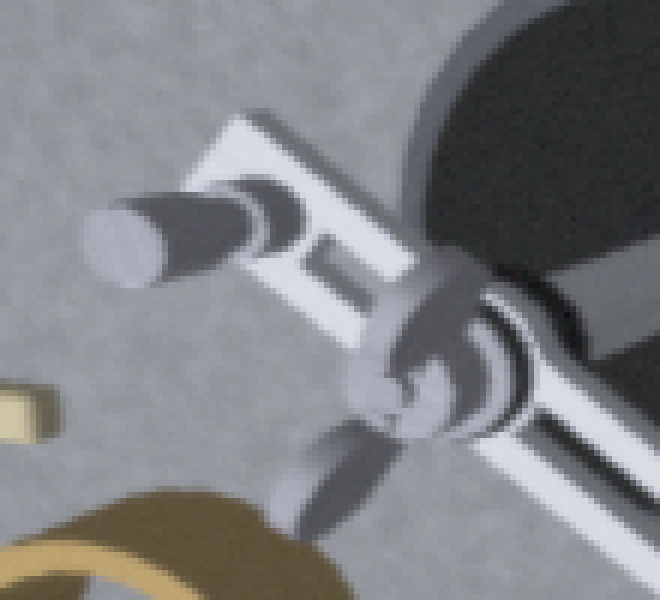

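View pics/c2.png

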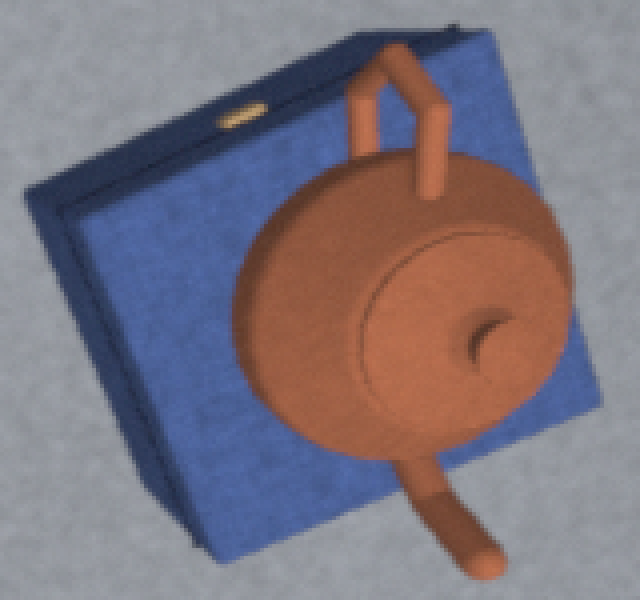

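```bash
cat > b.py <<'E'
from h import *
np.set_printoptions(precision=1,suppress=True)
import pickle
T=np.eye(4)
from scipy.spatial.transform import Rotation as R
T[:3,:3]=R.from_euler('xyz',[-179.876,-.1235,143.607],degrees=True).as_matrix();T[:3,3]=[543.4,152.2,329.5]
m=camera_model("wrist");C=T@m['T_tool_cam'];K=m['intrinsics']
def wz(px,z):
    d=C[:3,:3]@np.linalg.inv(K)@[px[0],px[1],1];o=C[:3,3];return o+d*(z-o[2])/d[2]
f=lambda x,y,x0,y0,k:((x+.5)/k-.5+x0,(y+.5)/k-.5+y0)
c1=lambda x,y:f(x,y,0,130,6); c2=lambda x,y:f(x,y,325,110,4)
piv=wz(c1(405,400),154)
print("piv",piv,"spig",wz(c1(122,247),168))
for nm,p,z in(("belly",(402,305),113),("lid",(466,333),140),("knob",(500,345),155)):
    q=wz(c2(*p),z);print(nm,q,np.degrees(np.arctan2(*(q-piv)[[1,0]])))
print("spig->piv bearing",np.degrees(np.arctan2(*(piv-wz(c1(122,247),168))[[1,0]])), np.linalg.norm((piv-wz(c1(122,247),168))[:2]))
print("wingB end",wz(c1(288,500),158),"box near corner/others",[wz(c2(*p),80) for p in((78,218),(495,30),(603,405),(222,562))])
b1,b2=wz(c1(240,118),130),None
E
python3 b.py
```

```text
piv [431.9 -36.1 154. ] spig [383.3 -46.6 168. ]
belly [693.5 323.9 113. ] 53.992347993107956
lid [697.8 325.7 140. ] 53.6790942561745
knob [697.7 326.  155. ] 53.7173515669029
spig->piv bearing 12.181044662190232 49.680001214731135
wingB end [433.3 -66.7 158. ] box near corner/others [array([616.3, 259. ,  80. ]), array([645.1, 405.5,  80. ]), array([790. , 378.1,  80. ]), array([762.1, 233.9,  80. ])]
```

Emit:
step_arm([
  {"grip": 0,"tx": -2.1,"ty": -2.88,"tz": 0,"ax": 0,"ay": 0,"az": 0},
  {"grip": 0,"tx": -2.1,"ty": -2.88,"tz": 0,"ax": 0,"ay": 0,"az": 0},
  {"grip": 0,"tx": -2.1,"ty": -2.88,"tz": 0,"ax": 0,"ay": 0,"az": 0},
  {"grip": 0,"tx": -2.1,"ty": -2.88,"tz": 0,"ax": 0,"ay": 0,"az": 0},
  {"grip": 0,"tx": -2.1,"ty": -2.88,"tz": 0,"ax": 0,"ay": 0,"az": 0},
  {"grip": 0,"tx": -2.1,"ty": -2.88,"tz": 0,"ax": 0,"ay": 0,"az": 0},
])

```text
time: 4.87
tool_pos: [541.3, -65.4, 332.3]
tcp_rot: [180.0, 0.1, 143.5]
ft_force: [1.0, -0.6, -0.5]
finger_gap: 0.1
```

Emit:
step_arm([
  {"grip": 0,"tx": 0,"ty": 0,"tz": 1,"ax": 0,"ay": 0,"az": 6.4},
  {"grip": 0,"tx": 0,"ty": 0,"tz": 1,"ax": 0,"ay": 0,"az": 6.4},
  {"grip": 0,"tx": 0,"ty": 0,"tz": 1,"ax": 0,"ay": 0,"az": 6.4},
  {"grip": 0,"tx": 0,"ty": 0,"tz": 1,"ax": 0,"ay": 0,"az": 6.4},
  {"grip": 0,"tx": 0,"ty": 0,"tz": 1,"ax": 0,"ay": 0,"az": 6.4},
  {"grip": 0,"tx": 0,"ty": 0,"tz": 1,"ax": 0,"ay": 0,"az": 6.4},
  {"grip": 0,"tx": 0,"ty": 0,"tz": 1,"ax": 0,"ay": 0,"az": 6},
])

```text
time: 5.45
tool_pos: [541.7, -63.9, 261.7]
tcp_rot: [179.9, 0.0, 98.8]
ft_force: [0.5, 0.3, 0.9]
finger_gap: 0.0
```

```bash
python3 - <<'E'
from h import *
s=sense();print(s['tool_pos'],s['tcp_rot'])
im=snapshot("wrist");cv2.imwrite("pics/w2b.png",cv2.resize(cv2.cvtColor(im,cv2.COLOR_RGB2BGR),None,fx=1.5,fy=1.5,interpolation=3))
E
```

```text
[541.7033203  -63.91304354 261.68084632] [1.79935235e+02 4.34784698e-02 9.87514127e+01]
```

View pics/w2b.png

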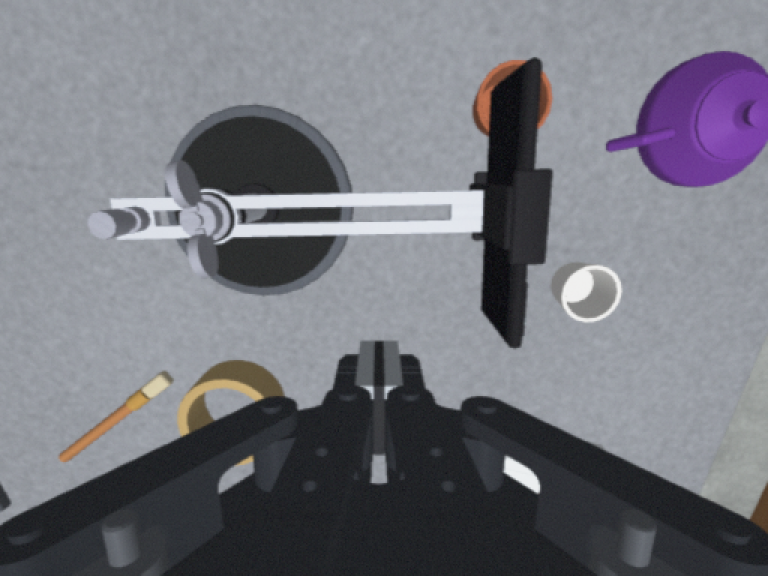

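Emit:
step_arm([
  {"grip": 0,"tx": 0,"ty": 0,"tz": 3.7,"ax": 0,"ay": 0,"az": 0},
  {"grip": 0,"tx": 0,"ty": 0,"tz": 3.7,"ax": 0,"ay": 0,"az": 0},
  {"grip": 0,"tx": 0,"ty": 0,"tz": 3.7,"ax": 0,"ay": 0,"az": 0},
  {"grip": 0,"tx": 0,"ty": 0,"tz": 3.2,"ax": 0,"ay": 0,"az": 0},
  {"grip": 0,"tx": 0.8,"ty": 0,"tz": 0,"ax": 0,"ay": 0,"az": 0},
  {"grip": 0,"tx": 0.8,"ty": 0,"tz": 0,"ax": 0,"ay": 0,"az": 0},
  {"grip": 0,"tx": 0,"ty": 0,"tz": 0,"ax": 0,"ay": 0,"az": 0},
])

```text
time: 6.08
tool_pos: [540.6, -46.1, 121.0]
tcp_rot: [179.8, 0.0, 99.3]
ft_force: [-0.4, 0.3, 0.3]
finger_gap: 0.1
```

Emit:
step_arm([
  {"grip": 0,"tx": 0.53,"ty": 0.1,"tz": 0,"ax": 0,"ay": 0,"az": -2.8},
  {"grip": 0,"tx": 0.53,"ty": 0.1,"tz": 0,"ax": 0,"ay": 0,"az": -2.8},
  {"grip": 0,"tx": 0.53,"ty": 0.1,"tz": 0,"ax": 0,"ay": 0,"az": -2.8},
  {"grip": 0,"tx": 0.53,"ty": 0.1,"tz": 0,"ax": 0,"ay": 0,"az": -2.8},
])

```text
time: 6.42
tool_pos: [541.2, -26.1, 122.5]
tcp_rot: [179.7, 0.2, 110.6]
ft_force: [2.1, -2.4, -1.8]
finger_gap: -0.0
```

Emit:
step_arm([
  {"grip": 0,"tx": -0.1,"ty": 0,"tz": 0.9,"ax": 0,"ay": 0,"az": 0},
  {"grip": 0,"tx": 0.1,"ty": 0,"tz": 0,"ax": 0,"ay": 0,"az": 0},
  {"grip": 0,"tx": 0.53,"ty": 0.1,"tz": 0,"ax": 0,"ay": 0,"az": -2.8},
  {"grip": 0,"tx": 0.53,"ty": 0.1,"tz": 0,"ax": 0,"ay": 0,"az": -2.8},
  {"grip": 0,"tx": 0.53,"ty": 0.1,"tz": 0,"ax": 0,"ay": 0,"az": -2.8},
  {"grip": 0,"tx": 0.53,"ty": 0.1,"tz": 0,"ax": 0,"ay": 0,"az": -2.8},
  {"grip": 0,"tx": 0,"ty": 0,"tz": 0,"ax": 0,"ay": 0,"az": 0},
])

```text
time: 7.0
tool_pos: [534.2, -4.4, 110.5]
tcp_rot: [179.9, 0.1, 121.7]
ft_force: [-0.5, -0.8, -0.4]
finger_gap: 0.1
```

```bash
python3 - <<'E'
from h import *
s=sense();print(s['tool_pos'],s['tcp_rot'])
im=snapshot("wrist");cv2.imwrite("pics/w3b.png",cv2.resize(cv2.cvtColor(im,cv2.COLOR_RGB2BGR),None,fx=1.5,fy=1.5,interpolation=3))
E
```

```text
[534.17479854  -4.38727812 110.49422833] [1.79909911e+02 5.40829790e-02 1.21722322e+02]
```

View pics/w3b.png

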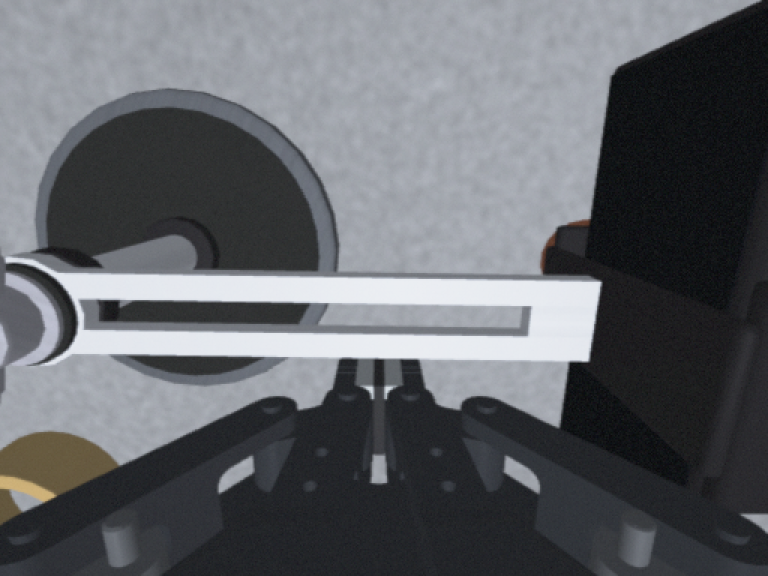

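Emit:
step_arm([
  {"grip": 0,"tx": 0.53,"ty": 0.1,"tz": 0,"ax": 0,"ay": 0,"az": -2.8},
  {"grip": 0,"tx": 0.53,"ty": 0.1,"tz": 0,"ax": 0,"ay": 0,"az": -2.8},
  {"grip": 0,"tx": 0.53,"ty": 0.1,"tz": 0,"ax": 0,"ay": 0,"az": -2.8},
  {"grip": 0,"tx": 0.53,"ty": 0.1,"tz": 0,"ax": 0,"ay": 0,"az": -2.8},
  {"grip": 0,"tx": 0.53,"ty": 0.1,"tz": 0,"ax": 0,"ay": 0,"az": -2.8},
  {"grip": 0,"tx": 0.53,"ty": 0.1,"tz": 0,"ax": 0,"ay": 0,"az": -2.8},
  {"grip": 0,"tx": 0.53,"ty": 0.1,"tz": 0,"ax": 0,"ay": 0,"az": -2.8},
  {"grip": 0,"tx": 0,"ty": 0,"tz": 0,"ax": 0,"ay": 0,"az": 0},
])

```text
time: 7.72
tool_pos: [515.3, 28.3, 109.9]
tcp_rot: [180.0, 0.0, 141.3]
ft_force: [0.0, -0.6, -1.0]
finger_gap: 0.1
```

```bash
python3 - <<'E'
from h import *
s=sense();print(s['tool_pos'],s['tcp_rot'],s['ft_force'])
im=snapshot("wrist");cv2.imwrite("pics/w4b.png",cv2.resize(cv2.cvtColor(im,cv2.COLOR_RGB2BGR),None,fx=1.5,fy=1.5,interpolation=3))
im=snapshot("top");im=cv2.cvtColor(im,cv2.COLOR_RGB2BGR);cv2.imwrite("pics/t4.png",cv2.resize(im[110:290,110:330],None,fx=3,fy=3,interpolation=3))
E
```

```text
[515.26565217  28.25724965 109.9494602 ] [1.79959533e+02 2.96333566e-02 1.41258325e+02] [ 0.00889802 -0.62082806 -0.96609917]
```

View pics/w4b.png

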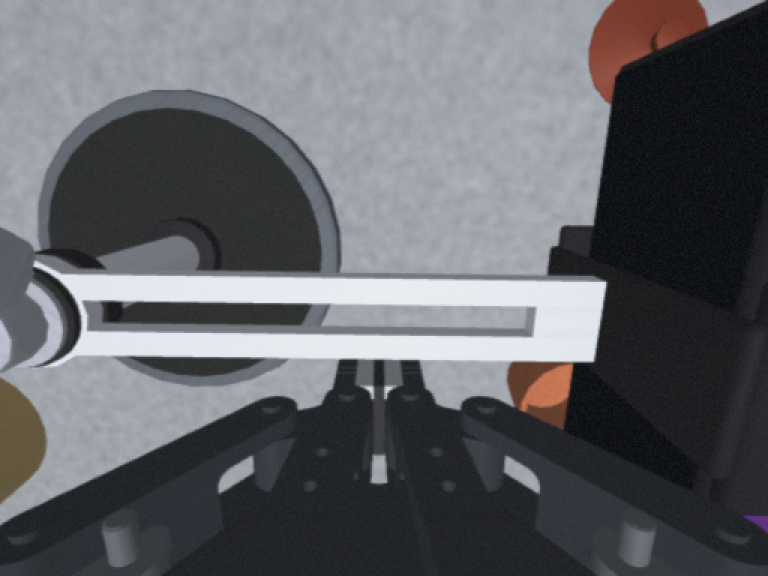

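View pics/t4.png

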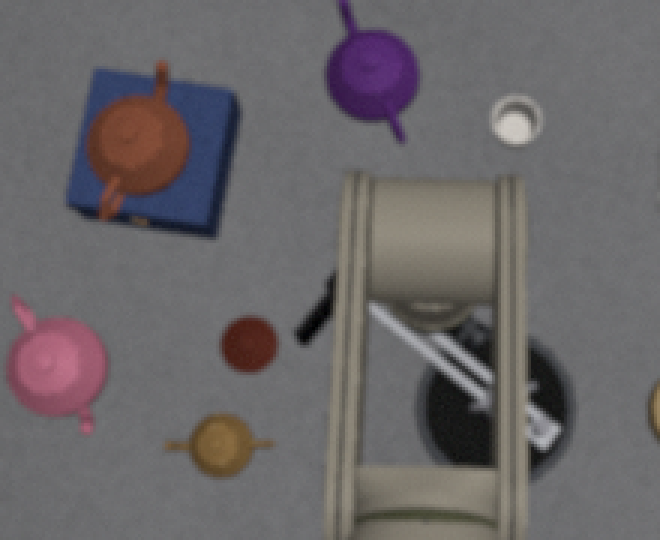

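```bash
python3 - <<'E'
from h import *
np.set_printoptions(precision=1,suppress=True)
w=lambda x,y:((x+.5)/1.5-.5,(y+.5)/1.5-.5)
for a,b in (((85,354),(597,361)),((110,274),(604,282)),((86,300),(534,306))):
    A=onz("wrist",w(*a),130);B=onz("wrist",w(*b),130);print(A,B,np.degrees(np.arctan2(*(B-A)[[1,0]])))
E
```

```text
[447.3 -35.8 130. ] [550.4  87.8 130. ] 50.19208932621984
[434.9 -10.3 130. ] [529.5 102.9 130. ] 50.11478420004545
[435.8 -22.1 130. ] [522.6  82.4 130. ] 50.25784919936444
```

Emit:
step_arm([
  {"grip": 0,"tx": 0.33,"ty": 0.06,"tz": 0,"ax": 0,"ay": 0,"az": -1.7},
  {"grip": 0,"tx": 0.32,"ty": 0.06,"tz": 0,"ax": 0,"ay": 0,"az": -1.7},
  {"grip": 0,"tx": 0,"ty": 0,"tz": 0,"ax": 0,"ay": 0,"az": 0},
  {"grip": 0,"tx": 0,"ty": 0,"tz": 0,"ax": 0,"ay": 0,"az": 0},
])

```text
time: 8.15
tool_pos: [510.7, 32.9, 109.4]
tcp_rot: [-180.0, -0.0, 144.6]
ft_force: [1.0, -0.2, 0.4]
finger_gap: 0.1
```

```bash
python3 - <<'E'
from h import *
s=sense();print(s['tool_pos'],s['tcp_rot'],s['ft_force'])
im=snapshot("wrist");cv2.imwrite("pics/w5b.png",cv2.resize(cv2.cvtColor(im,cv2.COLOR_RGB2BGR),None,fx=1.5,fy=1.5,interpolation=3))
E
```

```text
[510.67876918  32.85150072 109.36432458] [-1.79998084e+02 -5.10857808e-03  1.44589005e+02] [ 0.95648333 -0.23350429  0.44527337]
```

View pics/w5b.png

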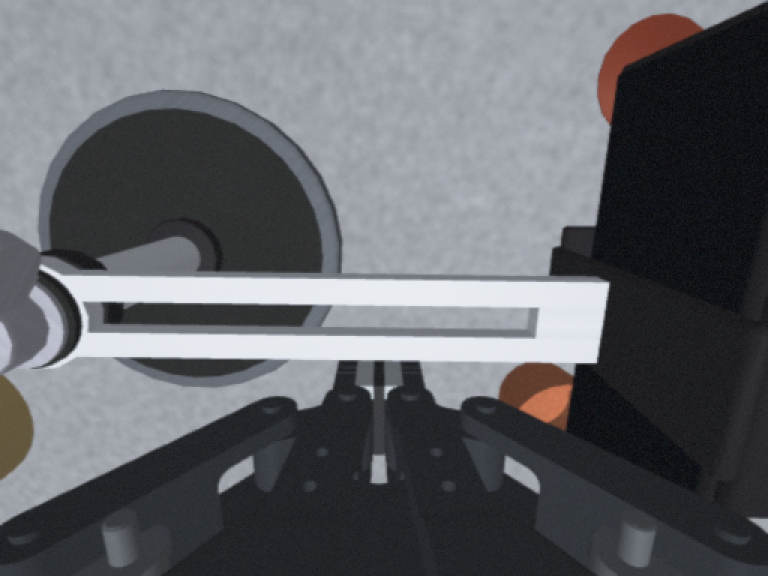

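Emit:
step_arm([
  {"grip": 0,"tx": -1.0,"ty": 0,"tz": 0,"ax": 0,"ay": 0,"az": 0},
  {"grip": 0,"tx": -1.0,"ty": 0,"tz": -1.0,"ax": 0,"ay": 0,"az": 0},
  {"grip": 0,"tx": 0,"ty": 0,"tz": -3.5,"ax": 0,"ay": 0,"az": 0},
  {"grip": 0,"tx": 0,"ty": 0,"tz": -3.5,"ax": 0,"ay": 0,"az": 0},
  {"grip": 0,"tx": 0,"ty": 0,"tz": -3.5,"ax": 0,"ay": 0,"az": 0},
  {"grip": 0,"tx": 0,"ty": 0,"tz": -3.5,"ax": 0,"ay": 0,"az": 0},
  {"grip": 0,"tx": 0,"ty": 0,"tz": -3.5,"ax": 0,"ay": 0,"az": 0},
  {"grip": 0,"tx": 0,"ty": 0,"tz": -3.5,"ax": 0,"ay": 0,"az": 0},
])

```text
time: 8.87
tool_pos: [527.1, 20.9, 330.9]
tcp_rot: [-180.0, -0.0, 144.6]
ft_force: [2.4, 0.7, -0.5]
finger_gap: -0.0
```

Emit:
step_arm([
  {"grip": 0,"tx": 1.5,"ty": 2.8,"tz": 0,"ax": 0,"ay": 0,"az": 0},
  {"grip": 0,"tx": 1.6,"ty": 2.9,"tz": 0,"ax": 0,"ay": 0,"az": 0},
  {"grip": 0,"tx": 1.6,"ty": 2.9,"tz": 0,"ax": 0,"ay": 0,"az": 0},
  {"grip": 0,"tx": 1.6,"ty": 2.9,"tz": 0,"ax": 0,"ay": 0,"az": 0},
  {"grip": 0,"tx": 0,"ty": 0,"tz": 0,"ax": 0,"ay": 0,"az": 0},
  {"grip": 0,"tx": 0,"ty": 0,"tz": 0,"ax": 0,"ay": 0,"az": 0},
  {"grip": 0,"tx": 0,"ty": 0,"tz": 0,"ax": 0,"ay": 0,"az": 0},
])

```text
time: 9.45
tool_pos: [542.4, 151.2, 328.9]
tcp_rot: [-179.9, -0.0, 144.7]
ft_force: [-0.1, -0.0, -0.5]
finger_gap: -0.1
```

```bash
python3 - <<'E'
from h import *
s=sense();print(s['tool_pos'],s['tcp_rot'],s['ft_force'],s['qd'])
im=snapshot("wrist");im=cv2.cvtColor(im,cv2.COLOR_RGB2BGR);cv2.imwrite("pics/w6.png",im);cv2.imwrite("pics/w6b.png",cv2.resize(im,None,fx=1.5,fy=1.5,interpolation=3))
cv2.imwrite("pics/w6c.png",cv2.resize(im[120:240,10:130],None,fx=5,fy=5,interpolation=3))
E
```

```text
[542.4282513  151.19478907 328.94186738] [-1.79947971e+02 -1.01171774e-02  1.44655854e+02] [-0.11519132 -0.01146107 -0.48056656] [-1.26940435 -0.77330622  0.50601284  0.02511384 -0.085584   -0.00827787]
```

View pics/w6b.png

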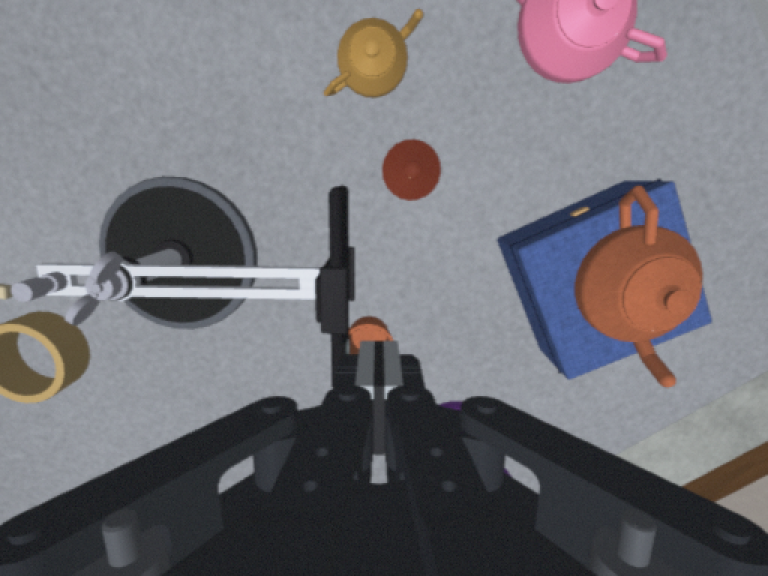

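View pics/w6c.png

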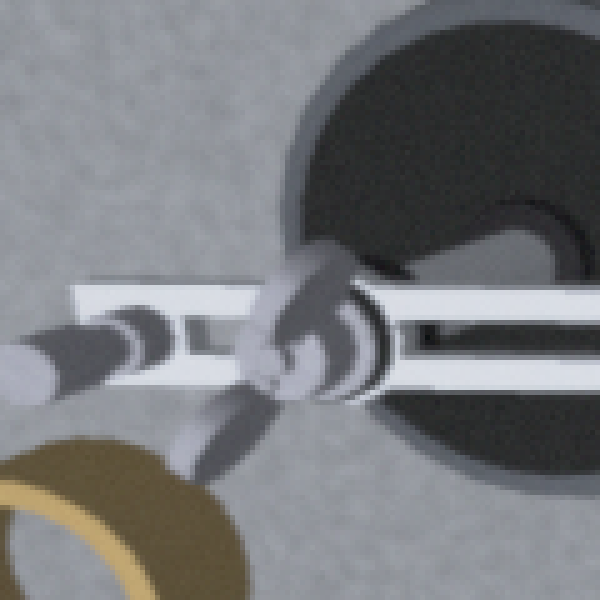

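```bash
python3 - <<'E'
import cv2
im=cv2.imread("pics/w6.png")
cv2.imwrite("pics/w6d.png",cv2.resize(im[160:220,110:250],None,fx=5,fy=5,interpolation=3))
E
```

```text
(no output)
```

View pics/w6d.png

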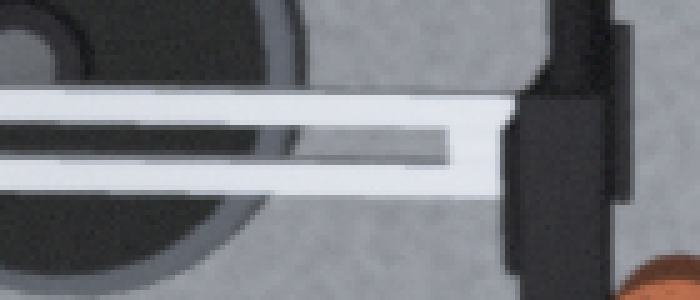

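```bash
cat > c.py <<'E'
from h import *
from scipy.spatial.transform import Rotation as R
np.set_printoptions(precision=1,suppress=True)
T=np.eye(4);T[:3,:3]=R.from_euler('xyz',[-179.948,-.0101,144.656],degrees=True).as_matrix();T[:3,3]=[542.43,151.19,328.94]
m=camera_model("wrist");C=T@m['T_tool_cam'];K=m['intrinsics']
def wz(px,z):
    d=C[:3,:3]@np.linalg.inv(K)@[px[0],px[1],1];o=C[:3,3];return o+d*(z-o[2])/d[2]
f=lambda x,y,x0,y0,k:((x+.5)/k-.5+x0,(y+.5)/k-.5+y0)
c=lambda x,y:wz(f(x,y,10,120,5),130);d=lambda x,y:wz(f(x,y,110,160,5),130)
U=[c(80,288),d(500,96)];L=[c(110,384),d(495,199)]
for A,B in(U,L): print(A,B,np.degrees(np.arctan2(*(B-A)[[1,0]])))
# belly in w6b 576..703, 223..342
w=lambda x,y,z:wz(f(x,y,0,0,1.5),z)
pot=w(639.5,282.5,113);lid=w(662,296,140);print(pot,lid)
mid=[(U[0]+L[0])/2,(U[1]+L[1])/2]
u=(mid[1]-mid[0])[:2];u/=np.linalg.norm(u);n=np.array([-u[1],u[0]])
print("width",(U[1]-L[1])[:2]@n,"ang",np.degrees(np.arctan2(u[1],u[0])))
piv=np.array([429,-39.5])
print("piv off line",(piv-mid[0][:2])@n)
for p in(pot,lid):
    r=(p[:2]-mid[0][:2]);print("pot along/perp",r@u,r@n,"bearing err from pivot",np.degrees(np.arctan2(r@n,r@u-65)))
E
python3 c.py
```

```text
[383.7 -80.  130. ] [517.1 104.6 130. ] 54.14967080324166
[405.2 -92.4 130. ] [537.4  87.3 130. ] 53.639854670258984
[693.4 325.3 113. ] [699. 325. 140.]
width 26.655830590099615 ang 53.89739737373894
piv off line -0.4199383034074202
pot along/perp 508.6342305762173 0.8882777805349633 bearing err from pivot 0.1147217602664714
pot along/perp 511.7165711237444 -3.7946283670175376 bearing err from pivot -0.4866865820823459
```

```bash
cat >> c.py <<'E'
im=cv2.imread("pics/w6.png")[120:240,10:130];im=cv2.resize(im,None,fx=5,fy=5,interpolation=3)
def pr(P):
    q=np.linalg.inv(C)@np.append(P,1);u=K@q[:3];return (u[:2]/u[2]-[10,120]+.5)*5-.5
def ear(img,piv,ang,zc,col):
    for s in(0,180):
        a=np.radians(ang+s);u=np.array([np.cos(a),np.sin(a),0])
        for off in (-3,3):
            o=np.array([-u[1],u[0],0])*off
            pts=[pr(np.array([*piv,zc])+u*(21+13*np.cos(t))+o+np.array([0,0,13*np.sin(t)])) for t in np.linspace(0,2*np.pi,40)]
            cv2.polylines(img,[np.int32(pts)],True,col,1)
E
cat > c2.py <<'E'
from c import *
o=[]
for ang in (98,104.7,111):
    i=im.copy();ear(i,(429,-39),ang,155,(0,0,255));o.append(i[180:520,120:440])
cv2.imwrite("pics/ear.png",np.hstack(o)[:, :])
print(o[0].shape)
E
python3 c2.py|tail -1; python3 -c "
import cv2;i=cv2.imread('pics/ear.png');cv2.imwrite('pics/ear.png',cv2.resize(i,(800,int(800/i.shape[1]*i.shape[0]))))"
```

```text
(340, 320, 3)
```

View pics/ear.png

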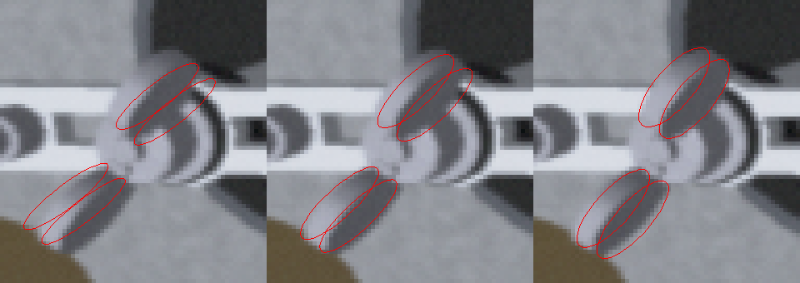

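Emit:
step_arm([
  {"grip": 0,"tx": 0.2,"ty": -3.76,"tz": 0,"ax": 0,"ay": 0,"az": 0},
  {"grip": 0,"tx": 0.2,"ty": -3.76,"tz": 0,"ax": 0,"ay": 0,"az": 0},
  {"grip": 0,"tx": 0.2,"ty": -3.76,"tz": 0,"ax": 0,"ay": 0,"az": 0},
  {"grip": 0,"tx": 0.2,"ty": -3.76,"tz": 0,"ax": 0,"ay": 0,"az": 0},
  {"grip": 0,"tx": 0.2,"ty": -3.76,"tz": 0,"ax": 0,"ay": 0,"az": 0},
  {"grip": 0,"tx": 0.2,"ty": -3.76,"tz": 0,"ax": 0,"ay": 0,"az": 0},
])

```text
time: 10.0
tool_pos: [400.3, -27.5, 329.3]
tcp_rot: [-180.0, 0.0, 144.6]
ft_force: [-0.0, -0.8, 0.2]
finger_gap: -0.2
```

Emit:
step_arm([
  {"grip": 0,"tx": 0,"ty": 0,"tz": 1.5,"ax": 0,"ay": 0,"az": -6.55},
  {"grip": 0,"tx": 0,"ty": 0,"tz": 1.5,"ax": 0,"ay": 0,"az": -6.55},
  {"grip": 0,"tx": 0,"ty": 0,"tz": 1.5,"ax": 0,"ay": 0,"az": -6.55},
  {"grip": 0,"tx": 0,"ty": 0,"tz": 1.5,"ax": 0,"ay": 0,"az": -6.55},
  {"grip": 0,"tx": 0,"ty": 0,"tz": 1.5,"ax": 0,"ay": 0,"az": -6.55},
  {"grip": 0,"tx": 0,"ty": 0,"tz": 1.5,"ax": 0,"ay": 0,"az": -6.55},
  {"grip": 0,"tx": 0,"ty": 0,"tz": 1.5,"ax": 0,"ay": 0,"az": -6.55},
  {"grip": 0,"tx": 0,"ty": 0,"tz": 1.5,"ax": 0,"ay": 0,"az": -6.55},
])

```text
time: 10.67
tool_pos: [401.6, -26.6, 208.7]
tcp_rot: [-180.0, 0.0, -162.8]
ft_force: [-0.6, 0.5, 1.2]
finger_gap: 0.0
```

Emit:
step_arm([
  {"grip": 0,"tx": 0,"ty": 0,"tz": 0,"ax": 0,"ay": 0,"az": 0},
])

```text
time: 10.75
tool_pos: [400.0, -26.2, 206.3]
tcp_rot: [179.9, -0.2, -162.8]
ft_force: [-0.7, -0.6, 0.2]
finger_gap: 0.0
```

```bash
python3 - <<'E'
from h import *
s=sense();print(s['time'],s['tool_pos'],s['tcp_rot'],s['ft_force'],s['joint_pos'])
im=snapshot("wrist");im=cv2.cvtColor(im,cv2.COLOR_RGB2BGR);cv2.imwrite("pics/w7.png",cv2.resize(im,None,fx=1.5,fy=1.5,interpolation=3))
E
```

```text
10.75 [399.96814301 -26.23762528 206.29612432] [ 179.89153056   -0.23059368 -162.76052224] [-0.7258639  -0.62333407  0.16844735] [-1.10791942e+01 -2.42031244e+01  1.16493076e+02 -1.39081212e-02
  8.79645002e+01 -1.18317929e+02]
```

View pics/w7.png

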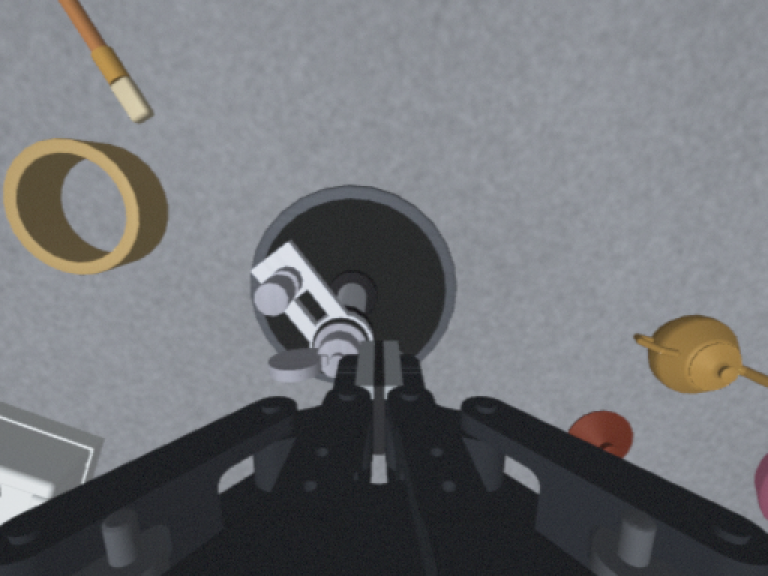

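```bash
python3 - <<'E'
from h import *
s=sense();T=toolT(s)
q=lambda P:(proj("wrist",P,T)+.5)*1.5-.5
p=np.array([429,-39.5]);a=np.radians(53.6);u=np.array([np.cos(a),np.sin(a)])
print("stud",q([*p,154]),"spig",q([*(p-46*u),168]))
for th in(107,287):
    b=np.radians(th);print(th,q([*(p+21*np.array([np.cos(b),np.sin(b)])),167.5]))
print("tip at 157",q([*s['tool_pos'][:2],157]), q(s['tool_pos']))
E
```

```text
stud [336.9423374  360.93565428] spig [271.05323949 298.72397749]
107 [378.45678268 372.65477993]
287 [290.18473871 372.98802217]
tip at 157 [378.29714486 319.12369883] [378.67266647 363.77587438]
```

Emit:
step_arm([
  {"grip": 0,"tx": 0,"ty": 0,"tz": 2.5,"ax": 0,"ay": 0,"az": 0},
  {"grip": 0,"tx": 0,"ty": 0,"tz": 2.4,"ax": 0,"ay": 0,"az": 0},
  {"grip": 0,"tx": 0,"ty": 0,"tz": 0,"ax": 0,"ay": 0,"az": 0},
  {"grip": 0,"tx": -0.8,"ty": 0,"tz": 0,"ax": 0,"ay": 0,"az": 0},
  {"grip": 0,"tx": 0,"ty": 0,"tz": 0,"ax": 0,"ay": 0,"az": 0},
])

```text
time: 11.22
tool_pos: [411.0, -23.3, 162.2]
tcp_rot: [-180.0, 0.1, -163.1]
ft_force: [-2.3, -0.7, -1.0]
finger_gap: -0.0
```

Emit:
step_arm([
  {"grip": 0,"tx": 0,"ty": 0,"tz": 0.45,"ax": 0,"ay": 0,"az": 0},
  {"grip": 0,"tx": 0,"ty": 0,"tz": 0,"ax": 0,"ay": 0,"az": 0},
  {"grip": 0,"tx": -0.27,"ty": 0.15,"tz": 0,"ax": 0,"ay": 0,"az": 7},
  {"grip": 0,"tx": -0.27,"ty": 0.15,"tz": 0,"ax": 0,"ay": 0,"az": 7},
  {"grip": 0,"tx": -0.27,"ty": 0.15,"tz": 0,"ax": 0,"ay": 0,"az": 7},
  {"grip": 0,"tx": -0.27,"ty": 0.15,"tz": 0,"ax": 0,"ay": 0,"az": 7},
])

```text
time: 11.72
tool_pos: [419.7, -16.1, 156.5]
tcp_rot: [-180.0, 0.0, 168.7]
ft_force: [-1.4, -0.2, 1.0]
finger_gap: 0.3
```

```bash
cat > rel.py <<'E'
from h import *
s=sense();th=s['tcp_rot'][2]-90
p=np.array([429,-39.5]);d=s['tool_pos'][:2]-p;a=np.radians(th)
x=np.array([-np.sin(a),np.cos(a)]);y=np.array([np.cos(a),np.sin(a)])
f=s['ft_force'][:2]
print("t %.2f th %.1f tang %.1f rad %.1f z %.1f  F tang %.1f rad %.1f z %.1f"%(s['time'],th,d@x,d@y,s['tool_pos'][2],f@x,f@y,s['ft_force'][2]))
E
python3 rel.py;python3 - <<'E'
from h import *
im=snapshot("wrist");im=cv2.cvtColor(im,cv2.COLOR_RGB2BGR);cv2.imwrite("pics/w8.png",cv2.resize(im,None,fx=1.5,fy=1.5,interpolation=3))
E
```

```text
t 11.72 th 78.7 tang 13.7 rad 21.1 z 156.5  F tang 1.3 rad -0.5 z 1.0
```

View pics/w8.png

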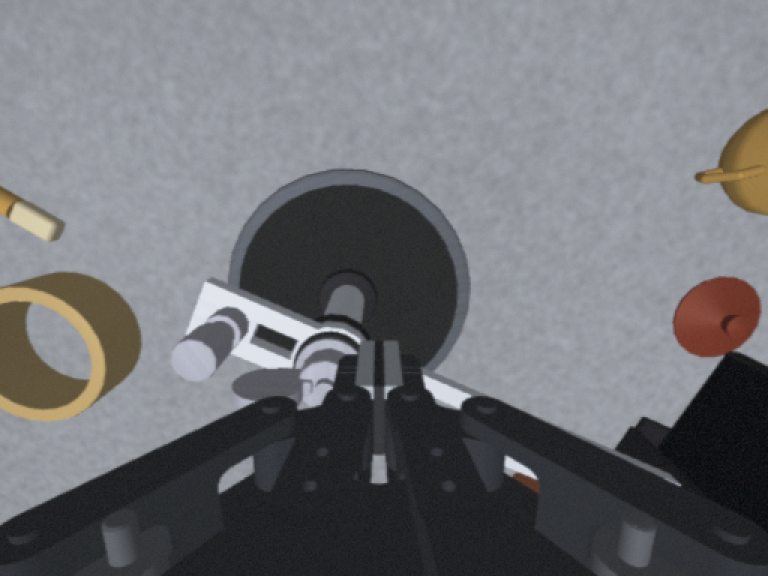

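Emit:
step_arm([
  {"grip": 0,"tx": -0.27,"ty": 0.15,"tz": 0,"ax": 0,"ay": 0,"az": 7},
  {"grip": 0,"tx": -0.27,"ty": 0.15,"tz": 0,"ax": 0,"ay": 0,"az": 7},
  {"grip": 0,"tx": -0.27,"ty": 0.15,"tz": 0,"ax": 0,"ay": 0,"az": 7},
  {"grip": 0,"tx": -0.27,"ty": 0.15,"tz": 0,"ax": 0,"ay": 0,"az": 7},
  {"grip": 0,"tx": -0.27,"ty": 0.15,"tz": 0,"ax": 0,"ay": 0,"az": 7},
  {"grip": 0,"tx": -0.27,"ty": 0.15,"tz": 0,"ax": 0,"ay": 0,"az": 7},
  {"grip": 0,"tx": -0.27,"ty": 0.15,"tz": 0,"ax": 0,"ay": 0,"az": 7},
  {"grip": 0,"tx": -0.27,"ty": 0.15,"tz": 0,"ax": 0,"ay": 0,"az": 7},
])

```text
time: 12.43
tool_pos: [443.3, -18.5, 156.3]
tcp_rot: [180.0, -0.0, 112.9]
ft_force: [-0.8, 1.1, -0.3]
finger_gap: 0.2
```

```bash
python3 rel.py
```

```text
t 12.43 th 22.9 tang 13.8 rad 21.3 z 156.3  F tang 1.3 rad -0.4 z -0.3
```

Emit:
step_arm([
  {"grip": 0,"tx": -0.27,"ty": 0.15,"tz": 0,"ax": 0,"ay": 0,"az": 7},
  {"grip": 0,"tx": -0.27,"ty": 0.15,"tz": 0,"ax": 0,"ay": 0,"az": 7},
  {"grip": 0,"tx": -0.27,"ty": 0.15,"tz": 0,"ax": 0,"ay": 0,"az": 7},
  {"grip": 0,"tx": -0.27,"ty": 0.15,"tz": 0,"ax": 0,"ay": 0,"az": 7},
  {"grip": 0,"tx": -0.27,"ty": 0.15,"tz": 0,"ax": 0,"ay": 0,"az": 7},
  {"grip": 0,"tx": -0.27,"ty": 0.15,"tz": 0,"ax": 0,"ay": 0,"az": 7},
  {"grip": 0,"tx": -0.27,"ty": 0.15,"tz": 0,"ax": 0,"ay": 0,"az": 7},
  {"grip": 0,"tx": -0.27,"ty": 0.15,"tz": 0,"ax": 0,"ay": 0,"az": 7},
])

```text
time: 13.1
tool_pos: [454.6, -39.6, 156.5]
tcp_rot: [180.0, -0.1, 56.9]
ft_force: [-0.2, 0.4, -0.0]
finger_gap: -0.1
```

Emit:
step_arm([
  {"grip": 0,"tx": -0.27,"ty": 0.15,"tz": 0,"ax": 0,"ay": 0,"az": 7},
  {"grip": 0,"tx": -0.27,"ty": 0.15,"tz": 0,"ax": 0,"ay": 0,"az": 7},
  {"grip": 0,"tx": -0.27,"ty": 0.15,"tz": 0,"ax": 0,"ay": 0,"az": 7},
  {"grip": 0,"tx": -0.27,"ty": 0.15,"tz": 0,"ax": 0,"ay": 0,"az": 7},
  {"grip": 0,"tx": -0.27,"ty": 0.15,"tz": 0,"ax": 0,"ay": 0,"az": 7},
  {"grip": 0,"tx": 0,"ty": 0,"tz": 0,"ax": 0,"ay": 0,"az": 0},
])

```text
time: 13.6
tool_pos: [449.9, -54.5, 156.6]
tcp_rot: [180.0, -0.1, 21.8]
ft_force: [0.1, -0.2, 0.4]
finger_gap: 0.2
```

```bash
python3 rel.py;python3 - <<'E'
from h import *
im=snapshot("wrist");im=cv2.cvtColor(im,cv2.COLOR_RGB2BGR);cv2.imwrite("pics/w9.png",cv2.resize(im,None,fx=1.5,fy=1.5,interpolation=3))
E
```

```text
t 13.60 th -68.2 tang 13.8 rad 21.7 z 156.6  F tang 0.0 rad 0.2 z 0.4
```

View pics/w9.png

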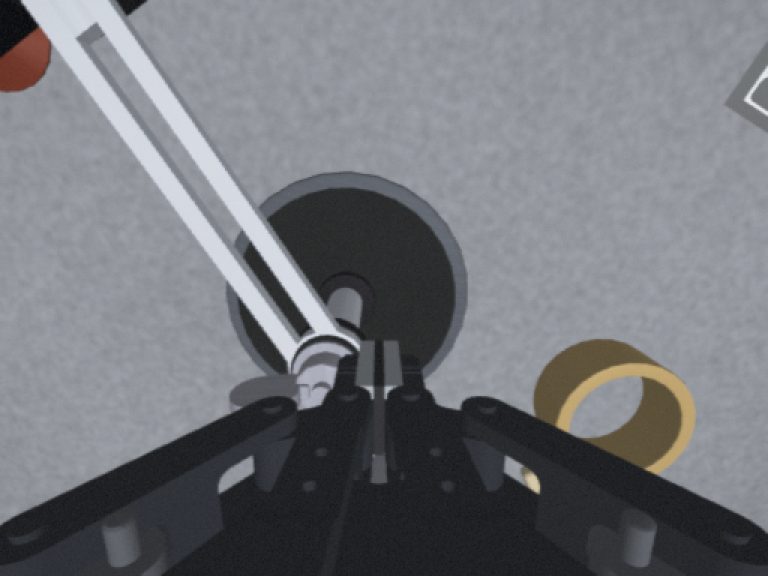

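Emit:
step_arm([
  {"grip": 0,"tx": 1.0,"ty": 0,"tz": 0,"ax": 0,"ay": 0,"az": 0},
  {"grip": 0,"tx": 0,"ty": 0,"tz": -2.0,"ax": 0,"ay": 0,"az": 0},
  {"grip": 0,"tx": 0,"ty": 0,"tz": -2.0,"ax": 0,"ay": 0,"az": 0},
  {"grip": 0,"tx": 0.24,"ty": -0.31,"tz": 0,"ax": 0,"ay": 0,"az": -7},
  {"grip": 0,"tx": 0.24,"ty": -0.31,"tz": 0,"ax": 0,"ay": 0,"az": -7},
  {"grip": 0,"tx": 0.24,"ty": -0.31,"tz": 0,"ax": 0,"ay": 0,"az": -7},
  {"grip": 0,"tx": 0.24,"ty": -0.31,"tz": 0,"ax": 0,"ay": 0,"az": -7},
  {"grip": 0,"tx": 0.24,"ty": -0.31,"tz": 0,"ax": 0,"ay": 0,"az": -7},
])

```text
time: 14.32
tool_pos: [459.6, -30.8, 196.3]
tcp_rot: [180.0, -0.0, 57.8]
ft_force: [0.9, -0.3, -0.5]
finger_gap: 0.0
```

Emit:
step_arm([
  {"grip": 0,"tx": 0.24,"ty": -0.31,"tz": 0,"ax": 0,"ay": 0,"az": -7},
  {"grip": 0,"tx": 0.24,"ty": -0.31,"tz": 0,"ax": 0,"ay": 0,"az": -7},
  {"grip": 0,"tx": 0.24,"ty": -0.31,"tz": 0,"ax": 0,"ay": 0,"az": -7},
  {"grip": 0,"tx": 0.24,"ty": -0.31,"tz": 0,"ax": 0,"ay": 0,"az": -7},
  {"grip": 0,"tx": 0.24,"ty": -0.31,"tz": 0,"ax": 0,"ay": 0,"az": -7},
  {"grip": 0,"tx": 0.24,"ty": -0.31,"tz": 0,"ax": 0,"ay": 0,"az": -7},
  {"grip": 0,"tx": 0.24,"ty": -0.31,"tz": 0,"ax": 0,"ay": 0,"az": -7},
  {"grip": 0,"tx": 0.24,"ty": -0.31,"tz": 0,"ax": 0,"ay": 0,"az": -7},
])

```text
time: 14.98
tool_pos: [438.5, -9.0, 196.2]
tcp_rot: [180.0, 0.0, 113.8]
ft_force: [0.6, 0.4, -0.1]
finger_gap: -0.2
```

Emit:
step_arm([
  {"grip": 0,"tx": 0.24,"ty": -0.31,"tz": 0,"ax": 0,"ay": 0,"az": -7},
  {"grip": 0,"tx": 0.24,"ty": -0.31,"tz": 0,"ax": 0,"ay": 0,"az": -7},
  {"grip": 0,"tx": 0.24,"ty": -0.31,"tz": 0,"ax": 0,"ay": 0,"az": -7},
  {"grip": 0,"tx": 0.24,"ty": -0.31,"tz": 0,"ax": 0,"ay": 0,"az": -7},
  {"grip": 0,"tx": 0.24,"ty": -0.31,"tz": 0,"ax": 0,"ay": 0,"az": -7},
  {"grip": 0,"tx": 0.24,"ty": -0.31,"tz": 0,"ax": 0,"ay": 0,"az": -7},
  {"grip": 0,"tx": 0.24,"ty": -0.31,"tz": 0,"ax": 0,"ay": 0,"az": -7},
  {"grip": 0,"tx": 0.24,"ty": -0.31,"tz": 0,"ax": 0,"ay": 0,"az": -7},
])

```text
time: 15.65
tool_pos: [408.7, -14.3, 196.2]
tcp_rot: [180.0, 0.0, 169.8]
ft_force: [-0.7, 0.4, -0.7]
finger_gap: 0.2
```

Emit:
step_arm([
  {"grip": 0,"tx": 0.24,"ty": -0.31,"tz": 0,"ax": 0,"ay": 0,"az": -7},
  {"grip": 0,"tx": 0.24,"ty": -0.31,"tz": 0,"ax": 0,"ay": 0,"az": -7},
  {"grip": 0,"tx": 0.24,"ty": -0.31,"tz": 0,"ax": 0,"ay": 0,"az": -7},
  {"grip": 0,"tx": 0.24,"ty": -0.31,"tz": 0,"ax": 0,"ay": 0,"az": -7},
  {"grip": 0,"tx": 0,"ty": 0,"tz": 0,"ax": 0,"ay": 0,"az": 0},
])

```text
time: 16.07
tool_pos: [399.1, -27.0, 196.2]
tcp_rot: [-180.0, 0.0, -162.3]
ft_force: [-0.5, -0.5, 0.0]
finger_gap: 0.1
```

```bash
python3 rel.py;python3 - <<'E'
from h import *
im=snapshot("wrist");im=cv2.cvtColor(im,cv2.COLOR_RGB2BGR);cv2.imwrite("pics/w10.png",cv2.resize(im,None,fx=1.5,fy=1.5,interpolation=3))
E
```

```text
t 16.07 th -252.3 tang 24.7 rad 21.0 z 196.2  F tang 0.6 rad -0.4 z 0.0
```

View pics/w10.png

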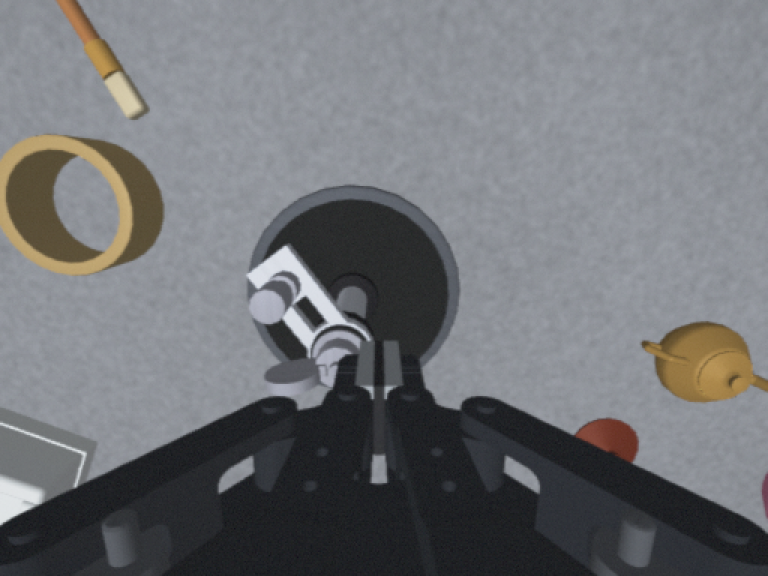

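Emit:
step_arm([
  {"grip": 0,"tx": 0,"ty": 0,"tz": 2.0,"ax": 0,"ay": 0,"az": 0},
  {"grip": 0,"tx": 0,"ty": 0,"tz": 2.0,"ax": 0,"ay": 0,"az": 0},
  {"grip": 0,"tx": 0,"ty": 0,"tz": 0,"ax": 0,"ay": 0,"az": 0},
  {"grip": 0,"tx": -0.5,"ty": 0,"tz": 0,"ax": 0,"ay": 0,"az": 0},
  {"grip": 0,"tx": -0.55,"ty": 0,"tz": 0,"ax": 0,"ay": 0,"az": 0},
  {"grip": 0,"tx": 0,"ty": 0,"tz": 0,"ax": 0,"ay": 0,"az": 0},
])

```text
time: 16.62
tool_pos: [410.4, -23.3, 157.1]
tcp_rot: [-180.0, 0.1, -163.0]
ft_force: [-0.8, 0.3, 0.9]
finger_gap: 0.2
```

```bash
python3 rel.py
```

```text
t 16.62 th -253.0 tang 13.0 rad 20.9 z 157.1  F tang 0.7 rad 0.5 z 0.9
```

Emit:
step_arm([
  {"grip": 0,"tx": -0.27,"ty": 0.15,"tz": 0,"ax": 0,"ay": 0,"az": 7},
  {"grip": 0,"tx": -0.27,"ty": 0.15,"tz": 0,"ax": 0,"ay": 0,"az": 7},
  {"grip": 0,"tx": -0.27,"ty": 0.15,"tz": 0,"ax": 0,"ay": 0,"az": 7},
  {"grip": 0,"tx": -0.27,"ty": 0.15,"tz": 0,"ax": 0,"ay": 0,"az": 7},
  {"grip": 0,"tx": -0.27,"ty": 0.15,"tz": 0,"ax": 0,"ay": 0,"az": 7},
  {"grip": 0,"tx": -0.27,"ty": 0.15,"tz": 0,"ax": 0,"ay": 0,"az": 7},
])

```text
time: 17.12
tool_pos: [425.7, -14.8, 156.9]
tcp_rot: [180.0, 0.0, 154.7]
ft_force: [-2.1, -0.6, -0.8]
finger_gap: -0.1
```

```bash
python3 rel.py
```

```text
t 17.12 th 64.7 tang 13.6 rad 20.9 z 156.9  F tang 1.7 rad -1.5 z -0.8
```

Emit:
step_arm([
  {"grip": 0,"tx": -0.19,"ty": 0.11,"tz": 0,"ax": 0,"ay": 0,"az": 5},
  {"grip": 0,"tx": -0.19,"ty": 0.11,"tz": 0,"ax": 0,"ay": 0,"az": 5},
])

```text
time: 17.28
tool_pos: [430.0, -14.6, 156.9]
tcp_rot: [180.0, 0.0, 144.8]
ft_force: [-2.4, 0.8, 0.4]
finger_gap: 0.2
```

```bash
python3 rel.py
```

```text
t 17.28 th 54.8 tang 13.5 rad 20.9 z 156.9  F tang 2.4 rad -0.7 z 0.4
```

Emit:
step_arm([
  {"grip": 0,"tx": -0.19,"ty": 0.11,"tz": 0,"ax": 0,"ay": 0,"az": 5},
  {"grip": 0,"tx": -0.19,"ty": 0.11,"tz": 0,"ax": 0,"ay": 0,"az": 5},
])

```text
time: 17.45
tool_pos: [434.4, -15.1, 156.9]
tcp_rot: [180.0, 0.0, 134.8]
ft_force: [-2.3, 0.8, 0.3]
finger_gap: -0.0
```

```bash
python3 rel.py
```

```text
t 17.45 th 44.8 tang 13.5 rad 21.0 z 156.9  F tang 2.2 rad -1.1 z 0.3
```

Emit:
step_arm([
  {"grip": 0,"tx": -0.15,"ty": 0.09,"tz": 0,"ax": 0,"ay": 0,"az": 4},
  {"grip": 0,"tx": -0.15,"ty": 0.09,"tz": 0,"ax": 0,"ay": 0,"az": 4},
])

```text
time: 17.62
tool_pos: [437.7, -16.1, 156.9]
tcp_rot: [180.0, 0.0, 126.8]
ft_force: [-2.2, 1.3, 0.7]
finger_gap: 0.0
```

Emit:
step_arm([
  {"grip": 0,"tx": -0.15,"ty": 0.09,"tz": 0,"ax": 0,"ay": 0,"az": 4},
  {"grip": 0,"tx": -0.15,"ty": 0.09,"tz": 0,"ax": 0,"ay": 0,"az": 4},
])

```text
time: 17.78
tool_pos: [440.9, -17.5, 156.9]
tcp_rot: [180.0, 0.0, 118.9]
ft_force: [-2.2, 1.9, -0.5]
finger_gap: 0.1
```

Emit:
step_arm([
  {"grip": 0,"tx": -0.15,"ty": 0.09,"tz": 0,"ax": 0,"ay": 0,"az": 4},
  {"grip": 0,"tx": -0.15,"ty": 0.09,"tz": 0,"ax": 0,"ay": 0,"az": 4},
])

```text
time: 17.95
tool_pos: [443.9, -19.3, 156.9]
tcp_rot: [179.9, 0.0, 110.9]
ft_force: [-2.9, 1.8, 0.3]
finger_gap: -0.1
```

Emit:
step_arm([
  {"grip": 0,"tx": -0.15,"ty": 0.09,"tz": 0,"ax": 0,"ay": 0,"az": 4},
  {"grip": 0,"tx": -0.15,"ty": 0.09,"tz": 0,"ax": 0,"ay": 0,"az": 4},
])

```text
time: 18.12
tool_pos: [446.6, -21.5, 156.9]
tcp_rot: [179.9, -0.0, 102.9]
ft_force: [-1.8, 1.7, 0.4]
finger_gap: -0.1
```

Emit:
step_arm([
  {"grip": 0,"tx": -0.15,"ty": 0.09,"tz": 0,"ax": 0,"ay": 0,"az": 4},
  {"grip": 0,"tx": -0.15,"ty": 0.09,"tz": 0,"ax": 0,"ay": 0,"az": 4},
])

```text
time: 18.28
tool_pos: [449.0, -24.1, 156.9]
tcp_rot: [179.9, -0.0, 94.9]
ft_force: [-2.2, 1.9, -0.4]
finger_gap: 0.0
```

```bash
python3 rel.py
```

```text
t 18.28 th 4.9 tang 13.7 rad 21.3 z 156.9  F tang 2.0 rad -2.0 z -0.4
```

Emit:
step_arm([
  {"grip": 0,"tx": -0.15,"ty": 0.09,"tz": 0,"ax": 0,"ay": 0,"az": 4},
  {"grip": 0,"tx": -0.15,"ty": 0.09,"tz": 0,"ax": 0,"ay": 0,"az": 4},
])

```text
time: 18.45
tool_pos: [451.0, -27.0, 156.9]
tcp_rot: [179.9, -0.0, 86.9]
ft_force: [-1.2, 1.8, -0.1]
finger_gap: -0.2
```

Emit:
step_arm([
  {"grip": 0,"tx": -0.15,"ty": 0.09,"tz": 0,"ax": 0,"ay": 0,"az": 4},
  {"grip": 0,"tx": -0.15,"ty": 0.09,"tz": 0,"ax": 0,"ay": 0,"az": 4},
])

```text
time: 18.62
tool_pos: [452.6, -30.1, 156.9]
tcp_rot: [179.9, -0.0, 78.9]
ft_force: [-1.1, 0.6, -0.3]
finger_gap: 0.1
```

Emit:
step_arm([
  {"grip": 0,"tx": -0.15,"ty": 0.09,"tz": 0,"ax": 0,"ay": 0,"az": 4},
  {"grip": 0,"tx": -0.15,"ty": 0.09,"tz": 0,"ax": 0,"ay": 0,"az": 4},
])

```text
time: 18.78
tool_pos: [453.7, -33.4, 156.9]
tcp_rot: [179.9, -0.0, 70.9]
ft_force: [-0.8, 2.2, 0.0]
finger_gap: -0.3
```

Emit:
step_arm([
  {"grip": 0,"tx": -0.15,"ty": 0.09,"tz": 0,"ax": 0,"ay": 0,"az": 4},
  {"grip": 0,"tx": -0.15,"ty": 0.09,"tz": 0,"ax": 0,"ay": 0,"az": 4},
])

```text
time: 18.95
tool_pos: [454.5, -37.0, 157.0]
tcp_rot: [179.9, -0.1, 62.9]
ft_force: [-0.8, 0.8, -0.1]
finger_gap: -0.4
```

Emit:
step_arm([
  {"grip": 0,"tx": -0.15,"ty": 0.09,"tz": 0,"ax": 0,"ay": 0,"az": 4},
  {"grip": 0,"tx": -0.15,"ty": 0.09,"tz": 0,"ax": 0,"ay": 0,"az": 4},
])

```text
time: 19.12
tool_pos: [454.6, -40.5, 157.0]
tcp_rot: [179.9, -0.1, 54.9]
ft_force: [1.3, 1.9, -0.3]
finger_gap: -0.1
```

```bash
python3 rel.py;python3 - <<'E'
from h import *
im=snapshot("wrist");im=cv2.cvtColor(im,cv2.COLOR_RGB2BGR);cv2.imwrite("pics/w11.png",cv2.resize(im,None,fx=1.5,fy=1.5,interpolation=3))
E
```

```text
t 19.12 th -35.1 tang 13.9 rad 21.5 z 157.0  F tang 2.3 rad 0.0 z -0.3
```

View pics/w11.png

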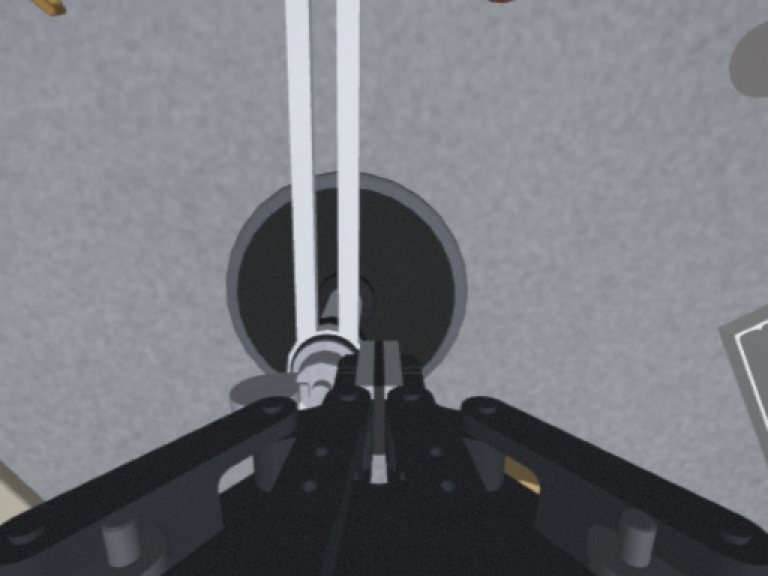

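Emit:
step_arm([
  {"grip": 0,"tx": -0.15,"ty": 0.09,"tz": 0,"ax": 0,"ay": 0,"az": 4},
  {"grip": 0,"tx": -0.15,"ty": 0.09,"tz": 0,"ax": 0,"ay": 0,"az": 4},
])

```text
time: 19.33
tool_pos: [455.3, -42.3, 157.3]
tcp_rot: [179.9, -0.3, 47.0]
ft_force: [8.9, 14.6, -2.4]
finger_gap: -0.2
```

```bash
python3 rel.py
```

```text
t 19.33 th -43.0 tang 15.9 rad 21.2 z 157.3  F tang 16.8 rad -3.4 z -2.4
```

Emit:
step_arm([
  {"grip": 0,"tx": 0.5,"ty": 0,"tz": 0,"ax": 0,"ay": 0,"az": 0},
  {"grip": 0,"tx": 0.5,"ty": 0,"tz": 0,"ax": 0,"ay": 0,"az": 0},
  {"grip": 0,"tx": 0,"ty": 0,"tz": 0,"ax": 0,"ay": 0,"az": 0},
])

```text
time: 19.58
tool_pos: [461.1, -36.5, 156.6]
tcp_rot: [179.9, -0.0, 47.2]
ft_force: [-0.5, -0.3, 0.2]
finger_gap: -0.0
```

```bash
python3 rel.py;python3 - <<'E'
from h import *
s=sense();print(s['tool_pos'],s['tcp_rot'])
im=snapshot("wrist");im=cv2.cvtColor(im,cv2.COLOR_RGB2BGR);cv2.imwrite("pics/w12.png",cv2.resize(im,None,fx=1.5,fy=1.5,interpolation=3))
E
```

```text
t 19.58 th -42.8 tang 24.0 rad 21.5 z 156.6  F tang -0.6 rad -0.2 z 0.2
[461.0734411  -36.51261653 156.63865847] [ 1.79923402e+02 -3.66805118e-02  4.71709525e+01]
```

View pics/w12.png

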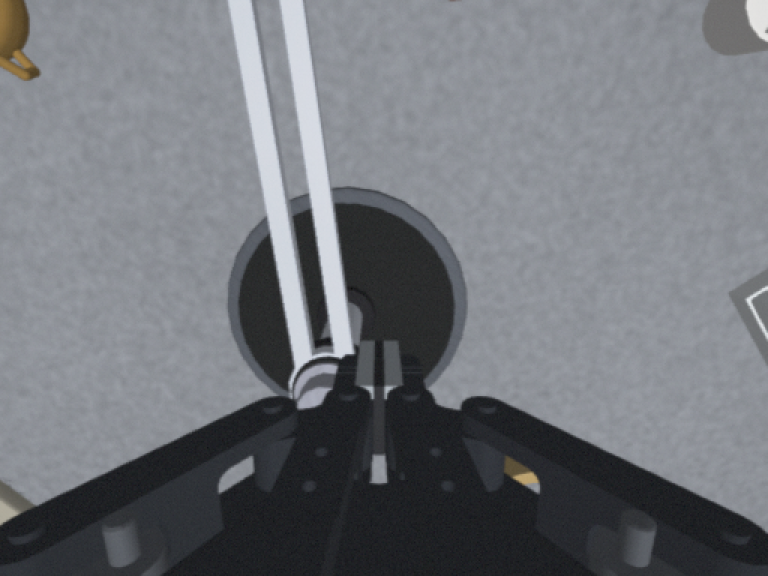

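Emit:
step_arm([
  {"grip": 0,"tx": 0,"ty": 0,"tz": 0,"ax": 0,"ay": 0,"az": -4},
  {"grip": 0,"tx": -0.7,"ty": 0,"tz": 0,"ax": 0,"ay": 0,"az": 0},
  {"grip": 0,"tx": 0,"ty": 0,"tz": 0,"ax": 0,"ay": 0,"az": 0},
  {"grip": 0,"tx": 0,"ty": 0,"tz": 0,"ax": 0,"ay": 0,"az": 0},
])

```text
time: 19.97
tool_pos: [456.2, -41.9, 156.2]
tcp_rot: [180.0, -0.1, 51.0]
ft_force: [4.6, 5.0, -1.0]
finger_gap: -0.1
```

```bash
python3 rel.py
```

```text
t 19.97 th -39.0 tang 15.3 rad 22.6 z 156.2  F tang 6.8 rad 0.4 z -1.0
```

Emit:
step_arm([
  {"grip": 0,"tx": -0.1,"ty": 0,"tz": 0,"ax": 0,"ay": 0,"az": 0},
  {"grip": 0,"tx": 0,"ty": 0,"tz": 0,"ax": 0,"ay": 0,"az": 0},
])

```text
time: 20.13
tool_pos: [456.0, -42.1, 156.4]
tcp_rot: [179.9, -0.2, 51.0]
ft_force: [5.7, 7.4, -2.0]
finger_gap: 0.3
```

```bash
python3 rel.py
```

```text
t 20.13 th -39.0 tang 15.0 rad 22.7 z 156.4  F tang 9.3 rad -0.2 z -2.0
```

Emit:
step_arm([
  {"grip": 0,"tx": -0.1,"ty": 0,"tz": 0,"ax": 0,"ay": 0,"az": 0},
  {"grip": 0,"tx": 0,"ty": 0,"tz": 0,"ax": 0,"ay": 0,"az": 0},
])

```text
time: 20.3
tool_pos: [455.8, -42.4, 156.5]
tcp_rot: [179.9, -0.3, 51.0]
ft_force: [9.5, 10.5, -2.6]
finger_gap: 0.3
```

```bash
python3 rel.py
```

```text
t 20.30 th -39.0 tang 14.6 rad 22.7 z 156.5  F tang 14.2 rad 0.7 z -2.6
```

Emit:
step_arm([
  {"grip": 0,"tx": 0.8,"ty": 0,"tz": 0,"ax": 0,"ay": 0,"az": 0},
  {"grip": 0,"tx": 0.8,"ty": 0,"tz": 0,"ax": 0,"ay": 0,"az": 0},
  {"grip": 0,"tx": 0,"ty": 0,"tz": -3.5,"ax": 0,"ay": 0,"az": 0},
  {"grip": 0,"tx": 0,"ty": 0,"tz": -3.5,"ax": 0,"ay": 0,"az": 0},
  {"grip": 0,"tx": 0,"ty": 0,"tz": -3.5,"ax": 0,"ay": 0,"az": 0},
  {"grip": 0,"tx": 0,"ty": 0,"tz": -3.5,"ax": 0,"ay": 0,"az": 0},
  {"grip": 0,"tx": 0,"ty": 0,"tz": -3.5,"ax": 0,"ay": 0,"az": 0},
])

```text
time: 20.88
tool_pos: [464.0, -31.5, 332.5]
tcp_rot: [-180.0, 0.0, 51.0]
ft_force: [0.6, 0.5, 0.3]
finger_gap: -0.2
```

Emit:
step_arm([
  {"grip": 0,"tx": 3.1,"ty": -0.9,"tz": 0,"ax": 0,"ay": 0,"az": 0},
  {"grip": 0,"tx": 3.1,"ty": -0.9,"tz": 0,"ax": 0,"ay": 0,"az": 0},
  {"grip": 0,"tx": 3.1,"ty": -0.9,"tz": 0,"ax": 0,"ay": 0,"az": 0},
  {"grip": 0,"tx": 3.1,"ty": -0.9,"tz": 0,"ax": 0,"ay": 0,"az": 0},
  {"grip": 0,"tx": 3.1,"ty": -0.9,"tz": 0,"ax": 0,"ay": 0,"az": 0},
  {"grip": 0,"tx": 3.1,"ty": -0.9,"tz": 0,"ax": 0,"ay": 0,"az": 0},
  {"grip": 0,"tx": 0,"ty": 0,"tz": 0,"ax": 0,"ay": 0,"az": -6.7},
  {"grip": 0,"tx": 0,"ty": 0,"tz": 0,"ax": 0,"ay": 0,"az": -6.7},
])

```text
time: 21.55
tool_pos: [539.5, 148.9, 329.9]
tcp_rot: [-179.9, 0.1, 64.8]
ft_force: [0.3, -0.3, 0.7]
finger_gap: 0.2
```

Emit:
step_arm([
  {"grip": 0,"tx": 0,"ty": 0,"tz": 0,"ax": 0,"ay": 0,"az": -6.7},
  {"grip": 0,"tx": 0,"ty": 0,"tz": 0,"ax": 0,"ay": 0,"az": -6.7},
  {"grip": 0,"tx": 0,"ty": 0,"tz": 0,"ax": 0,"ay": 0,"az": -6.7},
  {"grip": 0,"tx": 0,"ty": 0,"tz": 0,"ax": 0,"ay": 0,"az": -6.7},
  {"grip": 0,"tx": 0,"ty": 0,"tz": 0,"ax": 0,"ay": 0,"az": -6.7},
  {"grip": 0,"tx": 0,"ty": 0,"tz": 0,"ax": 0,"ay": 0,"az": -6.7},
  {"grip": 0,"tx": 0,"ty": 0,"tz": 0,"ax": 0,"ay": 0,"az": -6.7},
  {"grip": 0,"tx": 0,"ty": 0,"tz": 0,"ax": 0,"ay": 0,"az": -6.7},
])

```text
time: 22.22
tool_pos: [539.3, 147.0, 330.6]
tcp_rot: [-179.9, 0.0, 118.3]
ft_force: [-0.3, -0.0, -0.2]
finger_gap: -0.4
```

Emit:
step_arm([
  {"grip": 0,"tx": 0,"ty": 0,"tz": 0,"ax": 0,"ay": 0,"az": -6.7},
  {"grip": 0,"tx": 0,"ty": 0,"tz": 0,"ax": 0,"ay": 0,"az": -6.7},
  {"grip": 0,"tx": 0,"ty": 0,"tz": 0,"ax": 0,"ay": 0,"az": -6.7},
  {"grip": 0,"tx": 0,"ty": 0,"tz": 0,"ax": 0,"ay": 0,"az": -6.7},
  {"grip": 0,"tx": 0,"ty": 0,"tz": 0,"ax": 0,"ay": 0,"az": 0},
  {"grip": 0,"tx": 0,"ty": 0,"tz": 0,"ax": 0,"ay": 0,"az": 0},
  {"grip": 0,"tx": 0,"ty": 0,"tz": 0,"ax": 0,"ay": 0,"az": 0},
])

```text
time: 22.8
tool_pos: [539.4, 147.1, 330.7]
tcp_rot: [-180.0, -0.0, 144.6]
ft_force: [0.2, 0.6, 0.1]
finger_gap: 0.1
```

```bash
python3 - <<'E'
from h import *
s=sense();print(s['time'],s['tool_pos'],s['tcp_rot'],s['ft_force'])
im=snapshot("wrist");im=cv2.cvtColor(im,cv2.COLOR_RGB2BGR);cv2.imwrite("pics/w13.png",im);cv2.imwrite("pics/w13b.png",cv2.resize(im,None,fx=1.5,fy=1.5,interpolation=3))
cv2.imwrite("pics/w13c.png",cv2.resize(im[150:230,0:250],None,fx=3.2,fy=3.2,interpolation=3))
E
```

```text
22.8 [539.35876526 147.13319025 330.69688307] [-1.79977692e+02 -1.56651951e-03  1.44595732e+02] [0.19530359 0.58263851 0.0888383 ]
```

View pics/w13b.png

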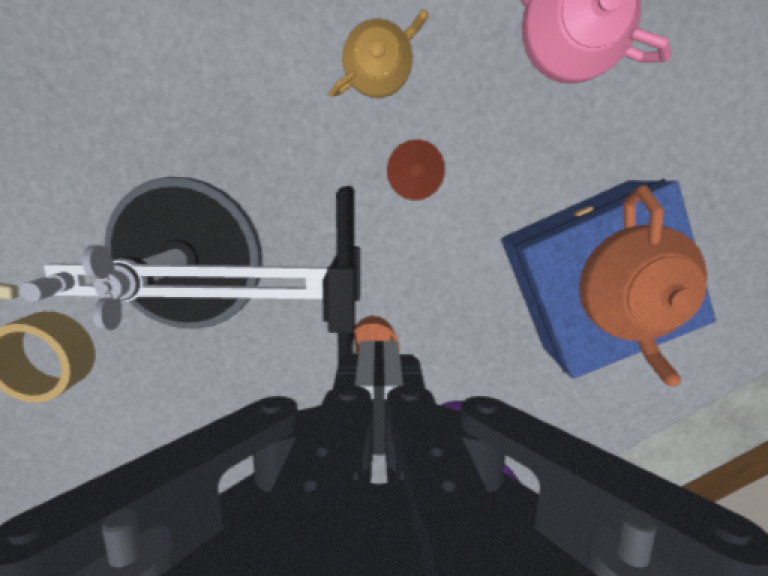

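View pics/w13c.png

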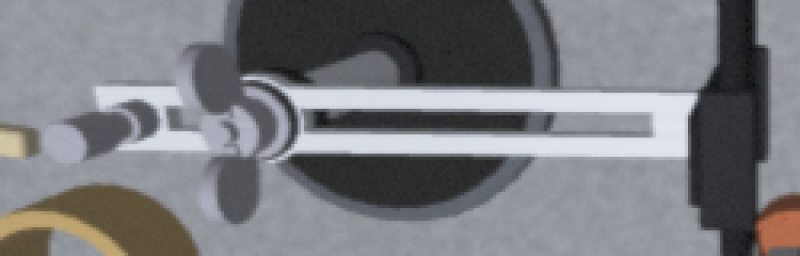

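```bash
python3 - <<'E'
from h import *
np.set_printoptions(precision=1,suppress=True)
c=lambda x,y:onz("wrist",((x+.5)/3.2-.5,(y+.5)/3.2-.5+150),130)
U=[c(100,87),c(692,94)];L=[c(320,152),c(688,158)]
for A,B in(U,L): print(np.degrees(np.arctan2(*(B-A)[[1,0]])))
w=lambda x,y,z:onz("wrist",((x+.5)/1.5-.5,(y+.5)/1.5-.5),z)
pot=w(643.5,282.5,113);lid=w(666,296.5,140)
d=((U[1]+L[1])/2)[:2];p=np.array([429,-39.])
print("end",d,"bearing",np.degrees(np.arctan2(*(d-p)[::-1])))
for q in(pot,lid):print(q,np.degrees(np.arctan2(*(q[:2]-p)[::-1])))
E
```

```text
53.94791190519865
53.657992834137886
end [528.9  97.9] bearing 53.89336006820389
[693.6 324.9 113. ] 53.98044045982434
[699.5 324.3 140. ] 53.32530696817212
```

```bash
python3 -c "
from bench import *
print(hand_in())"
```

```text
the job is handed in; nothing more can be done
None
```

The phone is aimed at the terracotta teapot on the blue cloth-covered box, the wing nut is tight, and the job is handed in at about 23 s of the 72 s. There was no verdict at hand-in.

**Swing:** I pushed the bar from about 9° to about 53.7° (world angle) with the closed fingertips.

**Lock:** I turned the nut clockwise in two strokes, one on each wing, roughly 325° in total. The push then went from about 2 N to 17 N with the wing no longer turning. A second push built to 14 N while the fingertip went in less than 1 mm, so I took it as the hard stop.

**Last checks, from the wrist camera with the arm well clear:**
- **Aim:** the bar points 53.7–53.9° and the teapot bears 53.3–54.0° from the pivot, so the aim is within about 0.6°. The two teapot readings, belly and lid, differ by about 0.7°.
- **Cameras:** the scene and top cameras disagreed by about 5 mm. Both gave nearly the same bearing to the teapot (53.3° and 53.7°).
- **Stock:** everything in that view stands where it was. I did not take a last picture of the rest of the table.
- **Nut:** the "fully tight" result rests on the force and the lack of movement, since no camera shows the nut's turn directly.

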